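# Hang the mill caddy on its stand by the keyhole and load the pepper mill

### The job

The green mill caddy is off its stand: pick it up by the oak strip, slip the keyhole in its back plate over the headed stud on the dark column and ease it down, without letting it drop, until it is locked behind the stud's head and hangs flush and straight by itself; then stand the light wooden pepper mill upright in its tray. The stud may be clamped at any height within about three centimetres, so feel for it, press only gently, and leave the dark mill and the mug alone.

Things in the scene. Friction and masses are not known exactly. Their poses are not given: they have to be found in the camera images.
- stand: Worktop stand, fixed: oak foot 135 x 170 x 18 mm, flat dark steel column 69 mm wide, 10 mm thick, top at 159 mm. Origin: middle of the column's front face, at worktop level; x points through the column to its back (the caddy hangs on the -x side, slipped on towards +x), y along its width, z up. More than 35 N between the held caddy and stand or stud counts as forced.
- column_top (a point): On the stand: middle of the upper edge of the column's front face, 159 mm up. Below it, at y = 0, a level steel stud stands out to -x: neck 7 mm thick, 6.5 mm long, then a round head 15 mm across, 5 mm thick, flat, its rim bevelled by 1 mm; 11.5 mm in all. It is clamped tight in the groove, its centre 120 to 150 mm above the worktop: different each time and not measured.
- caddy: Sage green steel caddy, 0.36 to 0.56 kg, loose, upright on the worktop at the start. Back plate 64 mm wide, 4 mm thick, 148 mm high; tray in front of its foot, 86 mm wide, reaching 86 mm forward of the back face, walls 30 mm high, walls and floor 3 mm thick. Origin: lower edge of the plate, middle of its back face; x out of the back face (tray to -x), z up.
- caddy_grip (a point): On the caddy: inside the oak strip along the top of its plate, 136 mm above the origin. The strip is 10 mm thick along the caddy's x (pinch it so, from above), 64 mm wide, 28 mm high (120 to 148 mm above the origin), its back flush with the plate's. Fingertips kept above 113 mm clear the column's top when the caddy is hung.
- caddy_hole (a point): On the caddy: centre of the keyhole's round entry hole (18.6 mm across, right through the plate) in the back face, 52 mm above the origin. A slot 9.5 mm wide runs straight up from it. Low on the caddy two ears, 75 mm apart inside, 3 to 25 mm above the origin, stick 9 mm out of the back: they straddle the 69 mm column, 3 mm of play each side, and keep the hung caddy straight.
- caddy_slot_end (a point): On the caddy: closed upper end of the keyhole slot, in the back face, 73.5 mm above the origin. When the stud's neck sits in it, the caddy's origin is 70 mm below the stud's centre, 18 mm lower than with the hole over the head. Behind the head the plate has 2.5 mm to spare.
- caddy_tray (a point): On the caddy: the point of the tray's floor where a mill should stand, 46 mm in front of the back face (inner room of the tray 80 mm wide, 5 to 83 mm in front of the back face; once hung, the stud's head takes 7.5 mm in front of the plate).
- mill_light: Light wooden pepper mill, loose, upright: 130 mm high, foot 58 mm across, round head 49 mm across from 94 to 119 mm above its foot, small steel knob on top. Origin: centre of its underside, z up. 0.14 to 0.24 kg.
- mill_dark: Dark wooden mill, loose, upright, 58 mm across and 170 mm high; origin at the centre of its underside. It stays where it is.
- mug_plain: White mug with a white handle, loose, 81 mm across, 95 mm high, standing farther back; origin at its underside. It stays where it is.
There are look-alikes about, which are no part of the job. What is shaped like the mill_light but blue is not meant.

How it is judged:
By the outcome, as a careful person would: the job done as asked, in the order asked, and still so for the second after the job is handed in, with the robot touching nothing.
It also fails if it takes over 72 s, if anything falls off the work surface, if the arm or the gripper's body presses on something with over 40 N, if the wrist force passes 120 N, or if a joint passes its speed limit or range.

### The arm

A 7-joint arm with a two-finger parallel gripper is mounted at the origin on a cart in front of the work surface, level with it; the furniture and walls round the work are solid. World frame = base frame: x ahead of the robot, y to its left, z up, the work surface at z = 0. Lengths are in m, angles in rad, forces in N, time in s.
With the tool pointing down it reaches from about 0.425 to 0.875 m from the base axis. Payload 4.7 kg.
Tool frame: the origin (TCP) lies midway between the tips of the shut fingers; the grasp point (between the pads) lies 19 mm behind it; z points along the fingers, y is the line along which they close (so a half turn about z gives the same grasp; the last joint's range is limited). The gripper opens to 87 mm and grips with 3 to 60 N. Pads are 19 mm wide; open, the fingers measure 117 mm over their backs; the gripper's body (75 mm by 190 mm) begins 51 mm behind the grasp point.
Start: joints at [-1.16, 0.321, -0.07, 1.45, 0.023, 1.371, -0.057], TCP at [0.251, 0.6, 0.189] pointing down, gripper open.
Joint ranges: [-2.86, 2.86], [-0.3, 2.09], [-1.38, 1.24], [0.06, 2.45], [-1.56, 4.7], [0.09, 2.05], [-2.69, 2.69]. Speed limits (rad/s): [2.57, 2.57, 3.14, 3.14, 3.14, 3.14, 3.14].

### API

Orientations are given as a rotation vector (axis times angle).
In Python, from bench import ctrl gives the robot as it stands. The module is installed in compiled form; this text tells all that it offers.
- The arm moves only by the shell command python3 -m handwheel 'ROWS' [FORCE]. ROWS is JSON, a list of rows, each a list of 7 numbers: the finger opening in m, from 0 to 0.087, then the shift along the tool's x, y, z in m, then the turn, a rotation vector about the tool's x, y, z in degrees. A call has 1 to 12 rows; each row shifts and turns the commanded pose from where the row before left it, along the tool's axes as they then stand; what a row does not reach is not made up. A row lasts 1/8 s, in which the tool goes at most 62.5 mm and 10.7 degrees, less where a joint would pass 70% of its speed; a pose out of reach is approached as far as the arm can. A call is refused whole if a number of a shift passes 0.0625 or a number of a turn 10.7, either way. A call with a gripper value outside its range is refused whole. The fingers move at their own pace and stop on an object; FORCE is the grip in N (left out, the last holds). Time passes only in rows, so rows that do not move let the fingers close. It gives the time, the measured TCP pose, the force, the opening and the grip force at its end, in the units of the state.
- ctrl.get_state(): the state, without advancing time (a new reading comes with each control period).
- ctrl.get_image(name): name is "scene" or "side" or "wrist"; returns (picture, depth): 384x512x3 uint8, blue, green, red; 384x512 float32, m along the optical axis (not along the pixel's ray), 0 where there is no reading.
- ctrl.camera_info(name): a dict with "intrinsics" (3x3 intrinsics, pixels), "R" (3x3) and "t" (3): a world point X has camera coordinates R X + t. Camera axes: x right, y down, z forward; pixel columns grow to the right and rows downward; lengths in m; the calibration is good to about 2 mm. The wrist camera is an equidistant fisheye: a pixel r from the principal point sees the ray r / f radians off the axis. A picture is of the moment at which its call begins: read the wrist's pose just before it. camera_info takes no time and is no camera call; for the wrist camera it gives the pose at the moment of the call.
- ctrl.close_job(): hands the job in; it is judged then, once.
The state is a dict: "time": time; "joint_positions": joint angles; "qd": joint speeds; "joint_torque": joint torques, N m; "position": TCP position; "tool_rot": TCP orientation; "ft_force": force on the tool from outside, world axes, zero at the start; "torque": the same for the moment, N m; "grip_width": opening from 0.0 (shut) to 1.0 (fully open); "grip_force": force on a finger pad.
Only numpy, scipy, OpenCV 4.12 (cv2) and the standard library are available. Lean on these libraries where they do the work, as an engineer would, in place of code of your own. Each camera call takes 0.05 s, during which the arm holds its last target. There are 200 camera calls.

## Working session

There is one attempt and no reset: what is moved stays moved. The work goes in short steps, Python scripts to look and compute and a shell command to move; the robot and the scene stay as the last step left them, time stands still between calls to the robot, and variables do not carry over. Pictures are saved under pics/ and viewed, at most 10 in all, crops included, and the job is handed in when it is done.

```bash
mkdir -p pics
cat > h.py <<'E'
import numpy as np, cv2
from bench import ctrl
from scipy.spatial.transform import Rotation as R
def grab(n):
    info=ctrl.camera_info(n); im,d=ctrl.get_image(n); return im,d,info
def cloud(d,info):
    K=np.array(info["intrinsics"]);v,u=np.mgrid[:384,:512]
    X=np.stack([(u-K[0,2])/K[0,0]*d,(v-K[1,2])/K[1,1]*d,d],-1)
    return (X-np.array(info["t"]))@np.array(info["R"])
E
python3 - <<'E'
from h import *
ims=[]
for n in("scene","side","wrist"):
    im,d,i=grab(n); np.savez(f"{n}.npz",im=im,d=d,K=i["intrinsics"],R=i["R"],t=i["t"])
    ims.append(im); print(n,np.round(i["intrinsics"],1).tolist(),np.round(i["R"],3).tolist(),np.round(i["t"],3))
s=ctrl.get_state();print(s)
for n,im in zip("abc",ims): cv2.imwrite(f"pics/{n}.png",cv2.resize(im,(800,600)))
E
```

```text
scene [[419.6, 0.0, 248.7], [0.0, 419.6, 187.2], [0.0, 0.0, 1.0]] [[-0.764, -0.645, 0.008], [-0.27, 0.309, -0.912], [0.585, -0.699, -0.41]] [0.339 0.247 0.716]
side [[364.1, 0.0, 254.6], [0.0, 364.1, 191.4], [0.0, 0.0, 1.0]] [[0.81, -0.586, 0.005], [-0.367, -0.515, -0.775], [0.457, 0.626, -0.633]] [-0.442  0.244  0.965]
wrist [[297.3, 0.0, 255.7], [0.0, 297.3, 188.5], [0.0, 0.0, 1.0]] [[0.386, 0.923, -0.001], [0.889, -0.371, 0.269], [0.248, -0.105, -0.963]] [-0.648 -0.034  0.389]
{'time': 0.15, 'joint_positions': array([-1.1598946 ,  0.32163473, -0.07008402,  1.45137891,  0.02256421,
        1.37082019, -0.05690445]), 'qd': array([ 0.00163439, -0.00165159,  0.00081617, -0.00223303,  0.00092703,
        0.00138722,  0.00081408]), 'joint_torque': array([-4.86978588e-04, -4.91794682e+01, -4.04989086e-01, -3.12877393e+01,
       -6.40648906e-02,  4.03605925e-02,  7.81013091e-05]), 'position': array([0.2510579 , 0.59904988, 0.18773244]), 'tool_rot': array([-6.19148991e-01, -3.07973615e+00,  2.25528604e-03]), 'ft_force': array([ 0.28324332, -0.07344506, -0.33947712]), 'torque': array([ 0.02534374, -0.01221644,  0.03909004]), 'grip_force': 0.0, 'grip_width': 1.0009236288888483}
```

View pics/a.png

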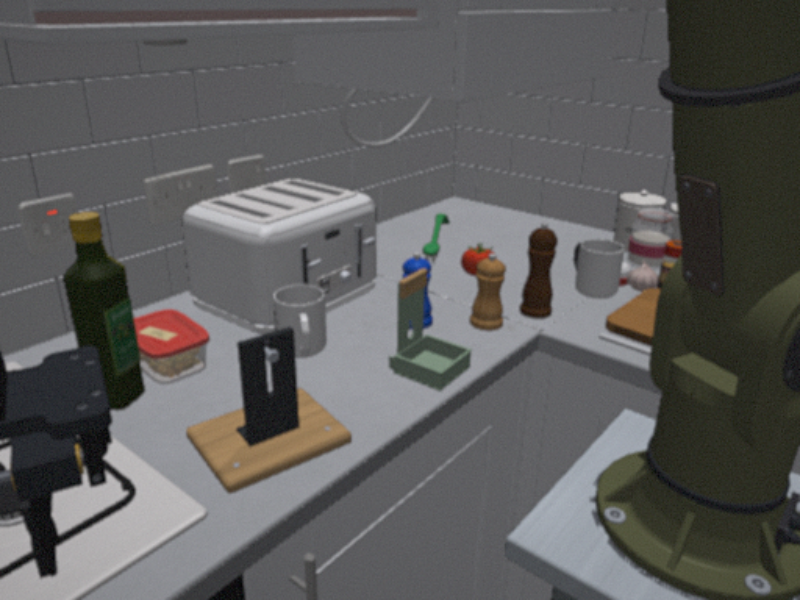

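View pics/b.png

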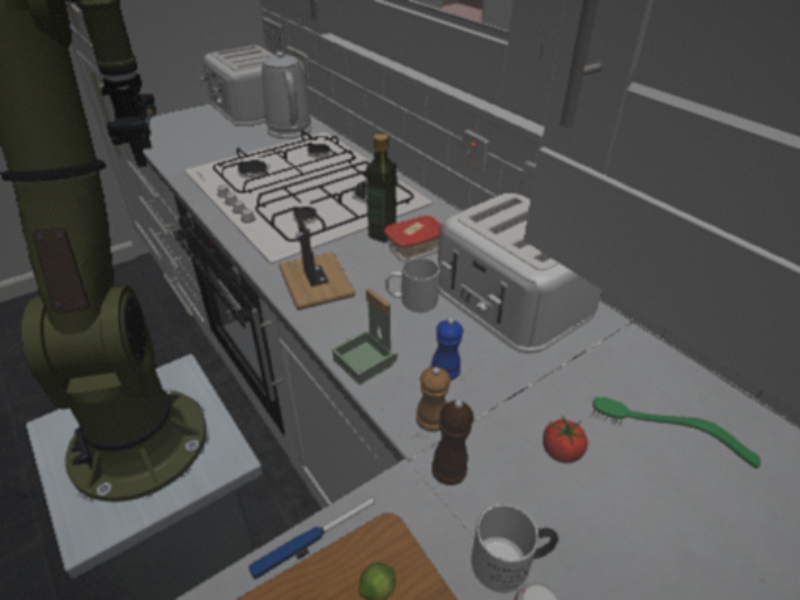

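The scene picture (800x600) shows the stand's column at (268,385) with the stud head at about (270,354). The caddy is at (425,345) with its oak strip at (411,297), the light mill at (488,292), and the dark mill at (540,270). The mug is at (300,318). The side picture shows the column at (308,255), the caddy at (368,345), and the light mill at (433,398).

```bash
cat > seg.py <<'E'
from h import *
def load(n):
    z=np.load(n+".npz"); return z["im"],cloud(z["d"],z),z["d"]
boxes={"scene":dict(stand=(185,325,352,485),caddy=(388,268,472,388),mill=(470,250,508,332)),
"side":dict(stand=(278,215,356,308),caddy=(330,285,398,382),mill=(415,362,452,433))}
def pts(n,o):
    im,P,d=load(n);a,b,c,e=[int(x/1.5625) for x in boxes[n][o]]
    hsv=cv2.cvtColor(im,cv2.COLOR_BGR2HSV)[b:e,a:c]
    P=P[b:e,a:c];m=d[b:e,a:c]>0
    return P[m],hsv[m],im[b:e,a:c][m]
E
python3 - <<'E'
from seg import *
np.set_printoptions(precision=4,suppress=True)
def rect(Q):
    r=cv2.minAreaRect((Q[:,:2]*1000).astype(np.float32)); return np.round(r[0],1),np.round(r[1],1),round(r[2],1)
for n in boxes:
    print("==",n)
    P,h,b=pts(n,"stand"); 
    col=(P[:,2]>.03)&(b.max(1)<70)&(P[:,2]<.17)
    Q=P[col];print("column",len(Q),Q.mean(0),np.percentile(Q[:,2],[1,50,99]),rect(Q))
    foot=(P[:,2]>.012)&(P[:,2]<.024)&(h[:,1]>60);print("foot",foot.sum(),rect(P[foot]),np.median(P[foot][:,2]))
    P,h,b=pts(n,"caddy")
    g=(h[:,0]>35)&(h[:,0]<85)&(h[:,1]>25); o=(h[:,0]<28)&(h[:,1]>50)
    Q=P[o];print("oak",len(Q),Q.mean(0),np.percentile(Q[:,2],[2,50,98]),rect(Q))
    Q=P[g&(P[:,2]>.045)];print("plate",len(Q),rect(Q))
    Q=P[g&(P[:,2]<.04)];print("tray",len(Q),rect(Q))
    P,h,b=pts(n,"mill");w=(h[:,0]<28)&(h[:,1]>60)
    Q=P[w];print("mill",len(Q),np.percentile(Q[:,2],[1,50,99]))
    for lo,hi,rad in((.094,.119,.0245),(.003,.02,.029)):
        q=Q[(Q[:,2]>lo)&(Q[:,2]<hi)]
        from scipy.optimize import least_squares
        c0=q[:,:2].mean(0)
        s=least_squares(lambda c:np.hypot(*(q[:,:2]-c).T)-rad,c0+ (.01*(c0/np.linalg.norm(c0)) if n=="side" else 0),loss="soft_l1",f_scale=.002);print(len(q),c0,s.x,s.cost)
E
```

```text
== sceneTraceback (most recent call last):
  File "<stdin>", line 7, in <module>
  File "seg.py", line 7, in pts
    im,P,d=load(n);a,b,c,e=[int(x/1.5625) for x in boxes[n][o]]
           ~~~~^^^
  File "seg.py", line 3, in load
    z=np.load(n+".npz"); return z["im"],cloud(z["d"],z),z["d"]
                                        ~~~~~^^^^^^^^^^
  File "h.py", line 7, in cloud
    K=np.array(info["intrinsics"]);v,u=np.mgrid[:384,:512]
               ~~~~^^^^^^^^^^^^^^
    raise KeyError(f"{key} is not a file in the archive") from None
KeyError: 'intrinsics is not a file in the archive'
```

View pics/c.png

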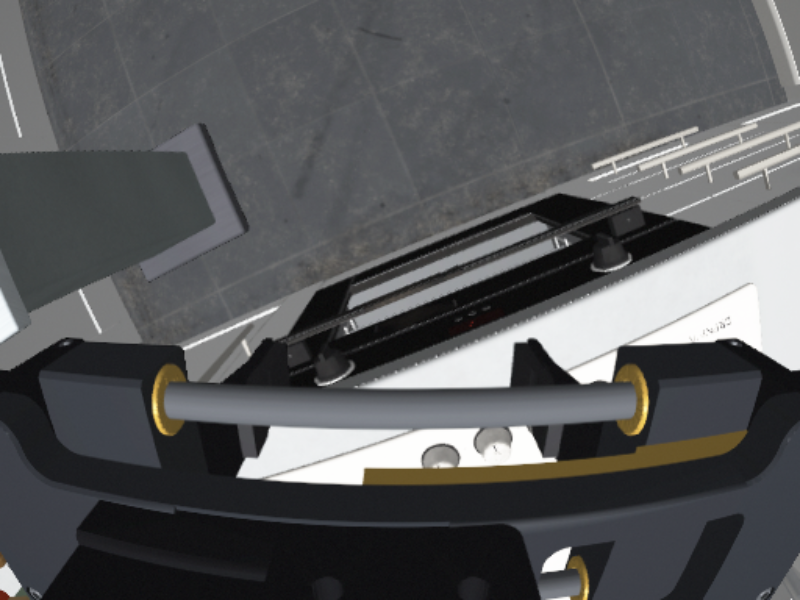

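The wrist picture only shows the hob and the two fingers, at (260,400) and (540,400), so it isn't useful from here.

```bash
sed -i 's/cloud(z\["d"\],z)/cloud(z["d"],dict(intrinsics=z["K"],R=z["R"],t=z["t"]))/' seg.py
cat > m.py <<'E'
from seg import *
from scipy.optimize import least_squares
np.set_printoptions(precision=4,suppress=True)
def rect(Q):
    r=cv2.minAreaRect((Q[:,:2]*1000).astype(np.float32)); return np.round(r[0],1),np.round(r[1],1),round(r[2],1)
for n in boxes:
    print("==",n)
    P,h,b=pts(n,"stand"); 
    col=(P[:,2]>.03)&(b.max(1)<70)&(P[:,2]<.17)
    Q=P[col];print("column",len(Q),Q.mean(0),np.percentile(Q[:,2],[1,50,99]),rect(Q))
    foot=(P[:,2]>.012)&(P[:,2]<.024)&(h[:,1]>60);print("foot",foot.sum(),rect(P[foot]),np.median(P[foot][:,2]))
    P,h,b=pts(n,"caddy")
    g=(h[:,0]>35)&(h[:,0]<85)&(h[:,1]>25); o=(h[:,0]<28)&(h[:,1]>50)
    Q=P[o];print("oak",len(Q),Q.mean(0),np.percentile(Q[:,2],[2,50,98]),rect(Q))
    Q=P[g&(P[:,2]>.045)];print("plate",len(Q),rect(Q))
    Q=P[g&(P[:,2]<.04)&(P[:,2]>.004)];print("tray",len(Q),rect(Q))
    P,h,b=pts(n,"mill");w=(h[:,0]<28)&(h[:,1]>60)
    Q=P[w];print("mill",len(Q),np.percentile(Q[:,2],[1,50,99]))
    for lo,hi,rad in((.094,.119,.0225),(.003,.02,.029)):
        q=Q[(Q[:,2]>lo)&(Q[:,2]<hi)];c0=q[:,:2].mean(0)
        cam=-np.load(n+".npz")["R"].T@np.load(n+".npz")["t"]; dr=c0-cam[:2]; dr/=np.linalg.norm(dr)
        s=least_squares(lambda c:np.hypot(*(q[:,:2]-c).T)-rad,c0+.015*dr,loss="soft_l1",f_scale=.002);print(len(q),c0,s.x,s.cost)
E
python3 m.py
```

```text
== scene
column 1956 [0.4455 0.2211 0.0964] [0.0314 0.0963 0.1581] (array([518.5, 137.5]), array([ 59.9, 263.3]), 41.0)
foot 2712 (array([530.3, 199.5]), array([168.3, 276.4]), 76.2) 0.016583562258118946
oak 222 [ 0.4539 -0.0799  0.1262] [0.014  0.1349 0.1465] (array([ 482.6, -223.4]), array([ 66.1, 394.5]), 19.5)
plate 330 (array([451. , -59.7]), array([ 4.5, 66.2]), 4.1)
tray 842 (array([412.9, -61.3]), array([91.3, 89.4]), 3.0)
mill 856 [0.004  0.0501 0.1163]
184 [ 0.4266 -0.2394] [ 0.4336 -0.2525] 0.001116171642680365
137 [ 0.4343 -0.246 ] [ 0.4351 -0.252 ] 0.004123765244819826
== side
column 249 [0.4536 0.2127 0.0971] [0.0306 0.0937 0.1625] (array([514. , 316.1]), array([298. , 102.2]), 75.3)
foot 912 (array([464.3, 210.2]), array([172.6, 131.2]), 76.4) 0.019581789116040894
oak 271 [0.4685 0.0385 0.077 ] [0.01   0.0223 0.1503] (array([465.7,  37.2]), array([239.9, 114.1]), 59.1)
plate 113 (array([454.2, -64.2]), array([ 3.8, 57.2]), 3.1)
tray 561 (array([415.4, -64.5]), array([90.2, 88.7]), 3.9)
mill 664 [0.0091 0.0953 0.1582]
208 [ 0.4283 -0.2629] [ 0.4363 -0.2527] 0.0012832671173946153
61 [ 0.4166 -0.2646] [ 0.4385 -0.2503] 7.006768175895562e-05
```

```bash
cat > st.py <<'E'
from seg import *
np.set_printoptions(precision=4,suppress=True)
def plane(Q,th=.003,vert=True):
    rng=np.random.default_rng(0);best=None
    for _ in range(400):
        a,b=Q[rng.choice(len(Q),2,False),:2];t=b-a;L=np.hypot(*t)
        if L<.02: continue
        nn=np.array([t[1],-t[0]])/L;m=abs((Q[:,:2]-a)@nn)<th
        if best is None or m.sum()>best.sum():best=m
    q=Q[best];c=q[:,:2].mean(0);nn=np.linalg.svd(q[:,:2]-c)[2][1];nn*=np.sign(nn[0]);return best,c,nn
if __name__=="__main__":
  for n in boxes:
    P,h,b=pts(n,"stand");near=np.hypot(P[:,0]-.47,P[:,1]-.21)<.07
    col=(P[:,2]>.03)&(b.max(1)<80)&(P[:,2]<.165)&near
    Q=P[col];m,c,nn=plane(Q);q=Q[m];tt=np.array([-nn[1],nn[0]])
    w=(q[:,:2]-c)@tt;print(n,len(Q),len(q),"c",c,"yaw",np.degrees(np.arctan2(nn[1],nn[0])),"w",np.percentile(w,[1,3,97,99]),"z",np.percentile(q[:,2],[1,98,99.5]))
    mid=c+tt*(np.percentile(w,1)+np.percentile(w,99))/2;print("mid",mid)
    X=(P[:,:2]-mid)@nn;Y=(P[:,:2]-mid)@tt
    s=(X<-.005)&(X>-.02)&(abs(Y)<.03)&(P[:,2]>.09)&(P[:,2]<.17)
    print("stud by depth",s.sum(),np.median(X[s]),np.median(Y[s]),P[s][:,2].mean(),np.percentile(P[s][:,2],[3,97]))
    br=(b.max(1)>95)&(abs(X)<.02)&(abs(Y)<.03)&(P[:,2]>.09)&(P[:,2]<.158)
    print("stud bright",br.sum(),np.median(X[br]),np.median(Y[br]),P[br][:,2].mean(),np.percentile(P[br][:,2],[3,97]))
E
python3 st.py
python3 -c "
from h import *
im=np.load('scene.npz')['im'];a=cv2.resize(im[205:290,140:200],None,fx=7,fy=7,interpolation=2)
im=np.load('side.npz')['im'];b=cv2.resize(im[135:190,180:225],None,fx=7,fy=7,interpolation=2)
o=np.zeros((600,740,3),np.uint8);o[:595,:420]=a;o[:385,425:740]=b;cv2.imwrite('pics/d.png',o)"
```

```text
scene 1983 1864 c [0.4448 0.2213] yaw -13.993562784133587 w [-0.0351 -0.0335  0.0316  0.0323] z [0.0313 0.1571 0.1583]
mid [0.4445 0.2199]
stud by depth 53 -0.011032243832319438 0.00012774732195858804 0.13743968570448475 [0.1306 0.1434]
stud bright 44 -0.0013627824834658618 -0.0003110009921562571 0.13136904633249405 [0.0974 0.1438]
side 248 170 c [0.4445 0.2058] yaw -11.916016698557273 w [-0.0244 -0.0238  0.0377  0.042 ] z [0.0313 0.162  0.1627]
mid [0.4463 0.2144]
stud by depth 11 -0.01094049110936267 0.003906895888685362 0.14096886922974275 [0.1333 0.1451]
stud bright 14 -0.006629094368851958 0.002773874467762646 0.14255031118794018 [0.1373 0.1473]
```

View pics/d.png

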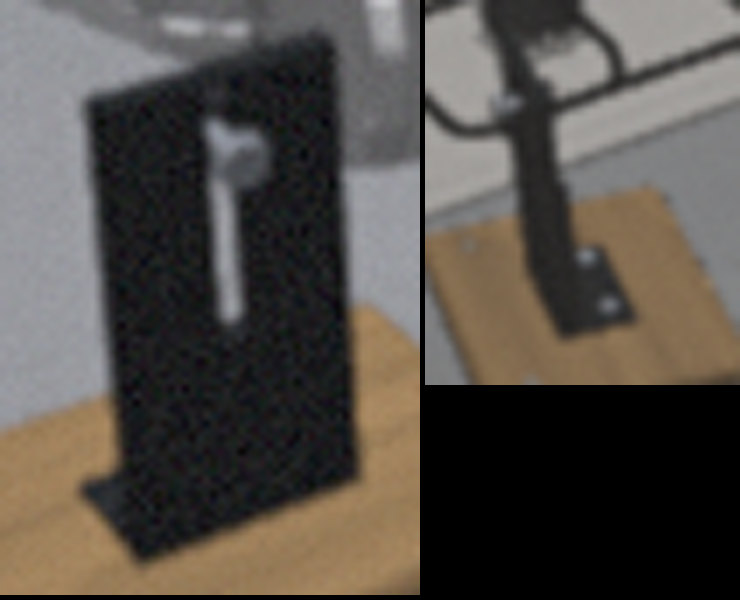

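The stud head sits at (240,158) in the left crop, about 0.138 m up once corrected against the known column top. The stand's front middle is at about (0.446, 0.218) with yaw -13.8°, and the caddy origin is at about (0.457, -0.060) with yaw 3.5°. Next is a planning helper.

```bash
cat > plan.py <<'E'
from h import *
import sys,math
def target(psi): 
    c,s=np.cos(psi),np.sin(psi);y=np.array([c,s,0]);z=np.array([0,0,-1.]);return np.stack([np.cross(y,z),y,z],1)
def rows(wps,op):
    "wps: list of (x,y,z,psi_deg of tool y)[,opening]"
    s=ctrl.get_state();p=s["position"];Rc=R.from_rotvec(s["tool_rot"]);out=[]
    for w in wps:
        pt=np.array(w[:3]);D=(Rc.inv()*R.from_matrix(target(np.radians(w[3])))).as_rotvec(degrees=True)
        n=max(1,math.ceil(np.linalg.norm(pt-p)/.055),math.ceil(np.linalg.norm(D)/9.5), w[4] if len(w)>4 else 1)
        for k in range(n):
            d=Rc.inv().apply((pt-p)/n);out.append([op]+[round(float(v),4) for v in d]+[round(float(v),1) for v in D/n])
            Rc=Rc*R.from_rotvec(np.round(D/n,1),degrees=True)
        p=pt
    print(len(out),str(out).replace(" ",""))
def st():
    s=ctrl.get_state();Rm=R.from_rotvec(s["tool_rot"]).as_matrix()
    print("t %.2f"%s["time"],"p",np.round(s["position"],4),"psi %.2f"%np.degrees(np.arctan2(Rm[1,1],Rm[0,1])),"tilt",np.round(Rm[:2,2],4),"F",np.round(s["ft_force"],1),"T",np.round(s["torque"],2),"w %.1f g %.1f"%(s["grip_width"]*87,s["grip_force"]),"q",np.round(s["joint_positions"],2))
E
python3 - <<'E'
from plan import *
rows([(.35,.47,.26,50),(.45,.25,.27,27),(.4518,-.0607,.25,3.5)],.05)
E
```

```text
15 [[0.05,-0.0353,-0.0202,-0.018,-0.0,0.0,4.3],[0.05,-0.0367,-0.0175,-0.018,-0.0,0.0,4.3],[0.05,-0.0379,-0.0147,-0.018,-0.0,0.0,4.3],[0.05,-0.0389,-0.0118,-0.018,-0.0,0.0,4.3],[0.05,-0.0436,-0.0209,-0.002,-0.0,0.0,4.6],[0.05,-0.0451,-0.0173,-0.002,-0.0,0.0,4.6],[0.05,-0.0464,-0.0137,-0.002,-0.0,0.0,4.6],[0.05,-0.0473,-0.0099,-0.002,-0.0,0.0,4.6],[0.05,-0.048,-0.0061,-0.002,-0.0,0.0,4.6],[0.05,-0.0462,-0.0233,0.0034,-0.0,0.0,3.9],[0.05,-0.0477,-0.0201,0.0034,-0.0,0.0,3.9],[0.05,-0.049,-0.0168,0.0034,-0.0,0.0,3.9],[0.05,-0.05,-0.0134,0.0034,-0.0,0.0,3.9],[0.05,-0.0508,-0.01,0.0034,-0.0,0.0,3.9],[0.05,-0.0514,-0.0065,0.0034,-0.0,0.0,3.9]]
```

```bash
python3 -m handwheel '[[0.05,-0.035,-0.02,-0.018,0,0,4.3],[0.05,-0.037,-0.0175,-0.018,0,0,4.3],[0.05,-0.038,-0.015,-0.018,0,0,4.3],[0.05,-0.039,-0.012,-0.018,0,0,4.3],[0.05,-0.044,-0.021,-0.002,0,0,4.6],[0.05,-0.045,-0.017,-0.002,0,0,4.6],[0.05,-0.046,-0.014,-0.002,0,0,4.6],[0.05,-0.047,-0.01,-0.002,0,0,4.6],[0.05,-0.048,-0.006,-0.002,0,0,4.6]]' 20
python3 -c "
from plan import *
st();rows([(.4518,-.0607,.24,3.5)],.04)"
```

```text
time: 1.27
position: [0.4505, 0.2482, 0.2709]
tool_rot: [-1.645, -2.676, -0.001]
ft_force: [0.5, -0.6, -0.2]
grip_width: 0.575
grip_force: 0.0
t 1.27 p [0.4505 0.2482 0.2709] psi 26.85 tilt [0.0002 0.0004] F [ 0.5 -0.6 -0.2] T [-0.03 -0.03  0.04] w 50.1 g 0.0 q [-0.8  -0.    0.24  1.66  0.    1.49 -0.09]
6 [[0.04,-0.046,-0.0231,0.0051,0.0,-0.0,3.9],[0.04,-0.0475,-0.0199,0.0051,0.0,-0.0,3.9],[0.04,-0.0487,-0.0166,0.0051,0.0,-0.0,3.9],[0.04,-0.0497,-0.0132,0.0051,0.0,-0.0,3.9],[0.04,-0.0505,-0.0098,0.0051,0.0,-0.0,3.9],[0.04,-0.0511,-0.0064,0.0051,0.0,-0.0,3.9]]
```

```bash
python3 -m handwheel '[[0.04,-0.046,-0.023,0.005,0,0,3.9],[0.04,-0.0475,-0.02,0.005,0,0,3.9],[0.04,-0.0487,-0.0166,0.005,0,0,3.9],[0.04,-0.0497,-0.0132,0.005,0,0,3.9],[0.04,-0.0505,-0.0098,0.005,0,0,3.9],[0.04,-0.051,-0.0064,0.005,0,0,3.9],[0.04,0,0,0,0,0,0]]' 20
python3 -c "
from plan import *
st()
im,d,i=grab('wrist');np.savez('w1.npz',im=im,d=d,K=i['intrinsics'],R=i['R'],t=i['t']);cv2.imwrite('pics/w1.png',im)"
```

```text
time: 2.15
position: [0.4515, -0.0635, 0.2407]
tool_rot: [2.16, 2.281, 0.0]
ft_force: [-0.3, 0.0, -0.5]
grip_width: 0.46
grip_force: 0.0
t 2.15 p [ 0.4515 -0.0635  0.2407] psi 3.11 tilt [0.0002 0.0001] F [-0.3  0.  -0.5] T [-0.04  0.01  0.01] w 40.0 g 0.0 q [-0.52 -0.16  0.54  1.84  0.08  1.44  0.06]
```

View pics/w1.png

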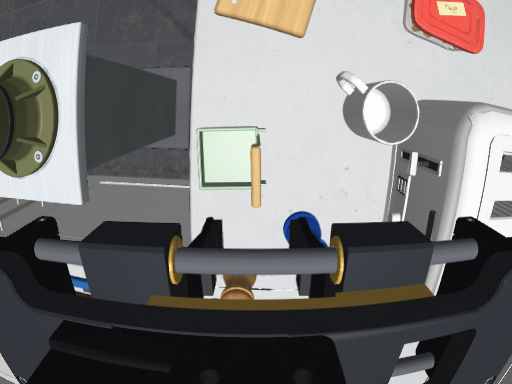

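The wrist picture shows the oak strip's top from (256,146) to (256,208), nearly midway between the fingers (215 and 305). I'll back-project it with the fisheye model onto the z = 0.148 plane.

```bash
cat >> h.py <<'E'
def fray(info,uv,z):
    K=np.array(info["K"] if "K" in info else info["intrinsics"]);Rm=np.array(info["R"]);t=np.array(info["t"])
    q=(np.atleast_2d(uv).astype(float)-K[:2,2])/K[0,0];r=np.hypot(*q.T)
    D=np.stack([np.sin(r)*q[:,0]/r,np.sin(r)*q[:,1]/r,np.cos(r)],1)@Rm;C=-Rm.T@t
    return C+D*((z-C[2])/D[:,2])[:,None],C
E
python3 - <<'E'
from plan import *
np.set_printoptions(precision=4,suppress=True)
z=np.load("w1.npz");im=z["im"];hsv=cv2.cvtColor(im,cv2.COLOR_BGR2HSV)
m=np.zeros(im.shape[:2],bool);m[140:212,245:268]=1
o=m&(hsv[...,0]<28)&(hsv[...,1]>70);v,u=np.nonzero(o)
d=z["d"][o];print("d",np.percentile(d[d>0],[5,25,50,75]))
X,C=fray(z,np.stack([u,v],1),.148);r=cv2.minAreaRect((X[:,:2]*1000).astype(np.float32));print(C,r)
for zz in(.148,.13): 
  g=m.copy()
# depth points
K=z["K"];q=(np.stack([u,v],1)-K[:2,2])/K[0,0];rr=np.hypot(*q.T);D=np.stack([np.sin(rr)*q[:,0]/rr,np.sin(rr)*q[:,1]/rr,np.cos(rr)],1)
Y=(D/D[:,2:]*z["d"][o][:,None]-z["t"])@z["R"];Y=Y[z["d"][o]>0];print("z pct",np.percentile(Y[:,2],[5,50,95]))
T=Y[Y[:,2]>.143];print(len(T),cv2.minAreaRect((T[:,:2]*1000).astype(np.float32)))
E
```

```text
d [0.2897 0.2931 0.2971 0.3013]
[0.448  0.0088 0.4363] ((451.40313720703125, -58.853843688964844), (9.783683776855469, 64.69491577148438), 4.226070404052734)
z pct [0.1447 0.147  0.1483]
580 ((451.51483154296875, -60.466468811035156), (9.897917747497559, 63.45638656616211), 4.236634254455566)
```

```bash
python3 -c "
from plan import *
rows([(.4515,-.060,.17,4.2),(.4515,-.060,.118,4.2,3)],.04)"
```

```text
5 [[0.04,0.0002,-0.0002,0.0354,0.0,-0.0,-0.4],[0.04,0.0002,-0.0002,0.0354,0.0,-0.0,-0.4],[0.04,-0.0,-0.0,0.0173,0.0,-0.0,-0.0],[0.04,-0.0,-0.0,0.0173,0.0,-0.0,-0.0],[0.04,-0.0,-0.0,0.0173,0.0,-0.0,-0.0]]
```

```bash
python3 -m handwheel '[[0.04,0,0,0.0354,0,0,-0.4],[0.04,0,0,0.0354,0,0,-0.4],[0.04,0,0,0.0173,0,0,0],[0.04,0,0,0.0173,0,0,0],[0.04,0,0,0.0173,0,0,0],[0.04,0,0,0,0,0,0],[0.0,0,0,0,0,0,0],[0.0,0,0,0,0,0,0],[0.0,0,0,0,0,0,0],[0.0,0,0,0,0,0,0]]' 40
python3 -c "
from plan import *
st()"
```

```text
time: 3.45
position: [0.4525, -0.0584, 0.1181]
tool_rot: [2.133, 2.306, 0.001]
ft_force: [-0.8, 0.7, 1.0]
grip_width: 0.09
grip_force: 0.0
t 3.45 p [ 0.4525 -0.0584  0.1181] psi 4.47 tilt [0.0005 0.0002] F [-0.8  0.7  1. ] T [-0.11  0.07 -0.07] w 7.9 g 0.0 q [-0.52 -0.07  0.57  2.02  0.04  1.18  0.11]
```

```bash
python3 -m handwheel '[[0.0,0,0,0,0,0,0],[0.0,0,0,0,0,0,0]]' 40
python3 -c "
from plan import *
st()"
```

```text
time: 3.7
position: [0.4523, -0.0584, 0.1179]
tool_rot: [-2.133, -2.306, -0.0]
ft_force: [0.7, -1.1, 0.4]
grip_width: 0.015
grip_force: 0.0
t 3.70 p [ 0.4523 -0.0584  0.1179] psi 4.46 tilt [0.0001 0.0001] F [ 0.7 -1.1  0.4] T [-0.04  0.02 -0.01] w 1.3 g 0.0 q [-0.52 -0.07  0.57  2.02  0.04  1.18  0.11]
```

```bash
python3 -c "
from h import *
a,_,i=grab('scene');b,_,_=grab('wrist')
a=cv2.resize(a[120:280,200:360],(400,400),interpolation=2);o=np.zeros((400,800,3),np.uint8);o[:,:400]=a;o[:,400:]=cv2.resize(b[100:340,130:370],(400,400));cv2.imwrite('pics/e.png',o)"
```

```text
(no output)
```

View pics/e.png

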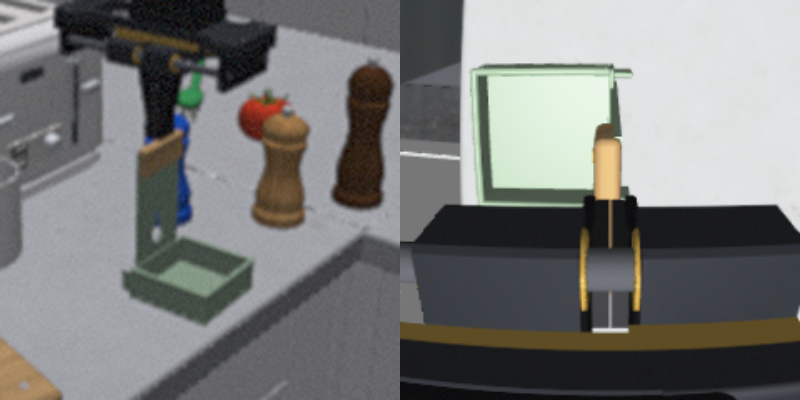

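The left crop shows the shut fingers coming down behind the strip, so they passed it on the far (-y) side. The right crop agrees: the strip ends at (607,200) and the fingers start beyond it. I'll check where the reported TCP falls in the images.

Run:
```python
from plan import *
np.set_printoptions(precision=4,suppress=True)
st();s=ctrl.get_state();Rt=R.from_rotvec(s["tool_rot"]).as_matrix()
im,d,i=grab("scene");np.savez("s2.npz",im=im,d=d)
K=np.array(i["intrinsics"])
for k in(0,.019,.05):
    X=s["position"]-Rt[:,2]*k; c=i["R"]@X+i["t"]; p=K@c/c[2]; print("scene px",p[:2],"crop",(p[:2]-[200,120])*2.5)
C=cloud(d,i); hsv=cv2.cvtColor(im,cv2.COLOR_BGR2HSV)
# dark finger points in crop area (150..180,60..140)/2.5
m=np.zeros(d.shape,bool);m[150:172,257:268]=1;m&=(im.max(2)<70)&(d>0)
P=C[m];print("finger pts",len(P),np.percentile(P,[5,50,95],axis=0))
m=np.zeros(d.shape,bool);m[165:200,250:278]=1;m&=(hsv[...,0]<28)&(hsv[...,1]>80)&(d>0);P=C[m];P=P[P[:,2]>.1];print("oak",len(P),P.mean(0),cv2.minAreaRect((P[:,:2]*1000).astype(np.float32)))
w,wd,wi=grab("wrist")
K=np.array(wi["intrinsics"])
for X in(s["position"],s["position"]+[0,0,.05]):
    c=np.array(wi["R"])@X+wi["t"];a=np.arctan2(np.hypot(*c[:2]),c[2]);print("wrist px",K[:2,2]+K[0,0]*a*c[:2]/np.hypot(*c[:2]),"crop",(K[:2,2]+K[0,0]*a*c[:2]/np.hypot(*c[:2])-[130,100])/.6+[400,0])
hs=cv2.cvtColor(w,cv2.COLOR_BGR2HSV);m=np.zeros(wd.shape,bool);m[165:225,245:262]=1;m&=(hs[...,0]<28)&(hs[...,1]>70)&(wd>0);v,u=np.nonzero(m)
q=(np.stack([u,v],1)-K[:2,2])/K[0,0];rr=np.hypot(*q.T);D=np.stack([np.tan(rr)*q[:,0]/rr,np.tan(rr)*q[:,1]/rr,0*rr+1],1)
Y=(D*wd[m][:,None]-wi["t"])@wi["R"];print("oak wrist",len(Y),np.percentile(Y,[3,50,97],axis=0))
```

```text
t 3.80 p [ 0.4523 -0.0584  0.1178] psi 4.47 tilt [0. 0.] F [ 0.4  0.6 -0.3] T [-0.09  0.1   0.04] w 0.8 g 0.0 q [-0.52 -0.07  0.57  2.02  0.04  1.18  0.11]
scene px [262.3883 187.0631] crop [155.9709 167.6578]
scene px [262.5657 179.5284] crop [156.4141 148.821 ]
scene px [262.8612 166.9704] crop [157.153  117.4259]
finger pts 223 [[ 0.436  -0.0579  0.1632]
 [ 0.4469 -0.0489  0.1897]
 [ 0.4589 -0.0462  0.2102]]
oak 190 [ 0.4451 -0.0545  0.1377] ((445.7618103027344, -58.262489318847656), (62.55260467529297, 10.268482208251953), 88.45848846435547)
wrist px [255.0744 213.0309] crop [608.4574 188.3849]
wrist px [254.8664 244.8162] crop [608.1107 241.3603]
oak wrist 662 [[ 0.4456 -0.0509  0.1302]
 [ 0.4499 -0.0389  0.147 ]
 [ 0.4546 -0.0292  0.1487]]
```

```bash
python3 -m handwheel '[[0.0,0,0,-0.03,0,0,0],[0.0,0,0,-0.05,0,0,0],[0,0,0,0,0,0,0]]'
python3 - <<'E'
from plan import *
np.set_printoptions(precision=4,suppress=True)
st();s=ctrl.get_state()
out=[]
for n in("scene","side"):
    im,d,i=grab(n);C=cloud(d,i);K=np.array(i["intrinsics"]);c=i["R"]@s["position"]+i["t"];p=(K@c/c[2])[:2];print(n,p)
    m=(np.hypot(C[...,0]-s["position"][0],C[...,1]-s["position"][1])<.03)&(d>0)&(im.max(2)<75)&(C[...,2]>s["position"][2]-.02)
    P=C[m];print(len(P),np.percentile(P[:,2],[.2,1,3,10]));low=P[P[:,2]<np.percentile(P[:,2],2)+.02];print("xy",np.percentile(low,[3,50,97],axis=0))
    u,v=p.astype(int);cr=cv2.resize(im[v-50:v+50,u-40:u+40],(400,500),interpolation=2);cv2.drawMarker(cr,(int((p[0]-u+40)*5),int((p[1]-v+50)*5)),(0,0,255),0,20,2);out.append(cr)
cv2.imwrite("pics/f.png",np.hstack(out))
E
```

```text
time: 4.28
position: [0.4551, -0.0585, 0.2016]
tool_rot: [2.13, 2.303, 0.009]
ft_force: [0.8, -0.2, -1.5]
grip_width: 0.004
grip_force: 0.0
t 4.28 p [ 0.4551 -0.0585  0.2016] psi 4.46 tilt [0.0074 0.0011] F [ 0.8 -0.2 -1.5] T [-0.11  0.05  0.02] w 0.3 g 0.0 q [-0.53 -0.14  0.55  1.9   0.07  1.35  0.08]
scene [262.2482 152.6374]
852 [0.2372 0.2388 0.2426 0.2531]
xy [[ 0.4425 -0.0675  0.2375]
 [ 0.4467 -0.0501  0.2484]
 [ 0.4596 -0.0463  0.2591]]
side [240.9987 173.7464]
430 [0.2382 0.2401 0.2413 0.2528]
xy [[ 0.4444 -0.0716  0.2384]
 [ 0.448  -0.0682  0.248 ]
 [ 0.4614 -0.0521  0.2595]]
```

View pics/f.png

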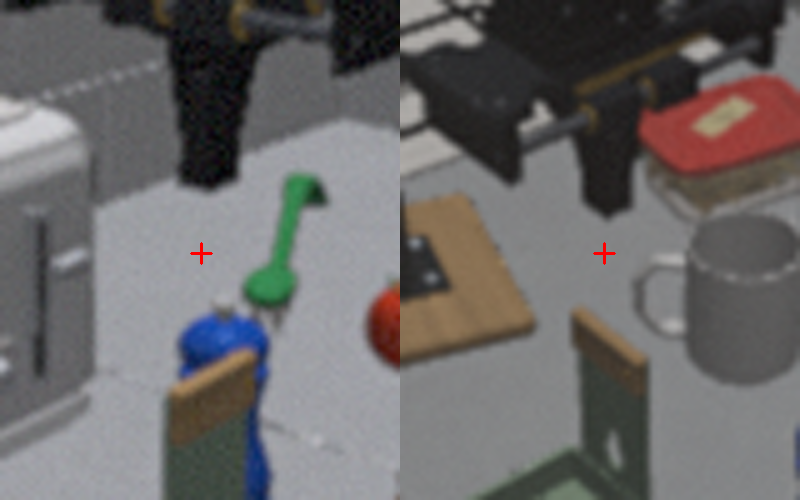

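The marks show the reported TCP about 36 mm below the real fingertips in both views, while the fingers line up with the strip in x and y. The fingers therefore shut just above the strip, and I'll aim 36 mm deeper from here on. I'll note this offset at the end.

```bash
python3 -m handwheel '[[0.04,0,0,0,0,0,0],[0.04,0,0,0,0,0,0],[0.04,0,0,0,0,0,0],[0.04,0,0,0,0,0,0]]'
python3 - <<'E'
from plan import *
np.set_printoptions(precision=4,suppress=True)
st();s=ctrl.get_state()
for n in("scene","side"):
    im,d,i=grab(n);C=cloud(d,i)
    m=(np.hypot(C[...,0]-s["position"][0],C[...,1]-s["position"][1])<.045)&(d>0)&(im.max(2)<75)&(C[...,2]>s["position"][2]-.02)
    P=C[m];print(len(P),np.percentile(P[:,2],[.2,1,3,10]));low=P[P[:,2]<np.percentile(P[:,2],2)+.02];print("xy",np.percentile(low,[3,50,97],axis=0))
rows([(.4512,-.060,.083,4.2,4)],.04)
E
```

```text
time: 4.88
position: [0.4522, -0.0584, 0.1976]
tool_rot: [-2.133, -2.306, 0.001]
ft_force: [-0.2, -0.6, 0.5]
grip_width: 0.369
grip_force: 0.0
t 4.88 p [ 0.4522 -0.0584  0.1976] psi 4.46 tilt [-0.0004 -0.0001] F [-0.2 -0.6  0.5] T [-0.07  0.04  0.02] w 32.1 g 0.0 q [-0.53 -0.14  0.55  1.91  0.07  1.35  0.08]
3747 [0.2337 0.2387 0.2487 0.2806]
xy [[ 0.4237 -0.0677  0.2336]
 [ 0.4665 -0.0525  0.2486]
 [ 0.4754 -0.0452  0.2629]]
3146 [0.2362 0.2429 0.2574 0.3209]
xy [[ 0.4243 -0.0728  0.2361]
 [ 0.4706 -0.0659  0.2511]
 [ 0.4788 -0.0512  0.2679]]
4 [[0.04,-0.0004,-0.0003,0.0287,-0.0,0.0,0.1],[0.04,-0.0004,-0.0003,0.0287,-0.0,0.0,0.1],[0.04,-0.0004,-0.0003,0.0287,-0.0,0.0,0.1],[0.04,-0.0004,-0.0003,0.0287,-0.0,0.0,0.1]]
```

```bash
python3 -m handwheel '[[0.04,0,-0.001,0.0287,0,0,0],[0.04,-0.001,0,0.0287,0,0,0],[0.04,0,0,0.0287,0,0,0],[0.04,0,0,0.0287,0,0,0],[0.04,0,0,0,0,0,0],[0.0,0,0,0,0,0,0],[0.0,0,0,0,0,0,0],[0.0,0,0,0,0,0,0],[0.0,0,0,0,0,0,0],[0.0,0,0,0,0,0,0],[0.0,0,0,0,0,0,0]]' 40
python3 -c "
from plan import *
st()"
```

```text
time: 6.35
position: [0.4517, -0.0594, 0.0836]
tool_rot: [2.133, 2.306, 0.001]
ft_force: [-1.7, 0.3, 5.4]
grip_width: 0.112
grip_force: 40.0
t 6.35 p [ 0.4517 -0.0594  0.0836] psi 4.47 tilt [0.0007 0.0003] F [-1.7  0.3  5.4] T [-0.07  0.4   0.04] w 9.7 g 40.0 q [-0.52 -0.03  0.59  2.06  0.02  1.1   0.14]
```

```bash
python3 -m handwheel '[[0.0,0,0,-0.02,0,0,0],[0.0,0,0,-0.04,0,0,0],[0.0,0,0,-0.026,0,0,0],[0.0,0,0,0,0,0,0],[0.0,0,0,0,0,0,0]]' 40
python3 -c "
from plan import *
st();rows([(.435,.06,.1696,-3),(.395,.17,.1696,-12),(.3827,.2338,.1696,-13.8)],0.0)"
```

```text
time: 6.98
position: [0.4502, -0.0594, 0.1673]
tool_rot: [-2.132, -2.305, 0.003]
ft_force: [0.5, 0.1, -3.4]
grip_width: 0.114
grip_force: 40.0
t 6.97 p [ 0.4502 -0.0594  0.1673] psi 4.47 tilt [-0.0026 -0.0001] F [ 0.5  0.1 -3.4] T [-0.1  -0.01 -0.04] w 9.9 g 40.0 q [-0.53 -0.12  0.56  1.96  0.07  1.29  0.09]
8 [[0.0,0.0401,-0.0019,-0.0008,-0.1,0.0,2.5],[0.0,0.0399,-0.0037,-0.0008,-0.1,0.0,2.5],[0.0,0.0397,-0.0054,-0.0008,-0.1,0.0,2.5],[0.0,0.0359,-0.0153,-0.0,0.0,-0.0,3.0],[0.0,0.0351,-0.0171,-0.0,0.0,-0.0,3.0],[0.0,0.0341,-0.0189,-0.0,0.0,-0.0,3.0],[0.0,0.0299,-0.0127,-0.0,0.1,-0.0,0.9],[0.0,0.0297,-0.0131,0.0,0.1,-0.0,0.9]]
```

```bash
python3 -m handwheel '[[0.0,0.04,-0.002,-0.0008,0,0,2.5],[0.0,0.04,-0.0037,-0.0008,0,0,2.5],[0.0,0.04,-0.0054,-0.0008,0,0,2.5],[0.0,0.036,-0.0153,0,0,0,3],[0.0,0.035,-0.0171,0,0,0,3],[0.0,0.034,-0.019,0,0,0,3],[0.0,0.03,-0.0127,0,0,0,0.9],[0.0,0.03,-0.013,0,0,0,0.9],[0,0,0,0,0,0,0],[0,0,0,0,0,0,0]]' 40
python3 - <<'E'
from plan import *
st()
o=[]
for n in("scene","side"):
    im,d,i=grab(n); np.savez(f"{n}3.npz",im=im,d=d,K=i["intrinsics"],R=i["R"],t=i["t"])
    a=im[180:300,110:260] if n=="scene" else im[110:230,130:280]
    o.append(cv2.resize(a,(400,320),interpolation=2))
cv2.imwrite("pics/g.png",np.hstack(o))
E
```

```text
time: 8.22
position: [0.3834, 0.2329, 0.1698]
tool_rot: [2.472, 1.937, -0.005]
ft_force: [-0.1, -0.7, -4.7]
grip_width: 0.112
grip_force: 40.0
t 8.22 p [0.3834 0.2329 0.1698] psi -13.84 tilt [-0.0022 -0.0027] F [-0.1 -0.7 -4.7] T [-0.15 -0.    0.01] w 9.8 g 40.0 q [-0.77 -0.1   0.15  1.95  0.02  1.29 -0.86]
```

View pics/g.png

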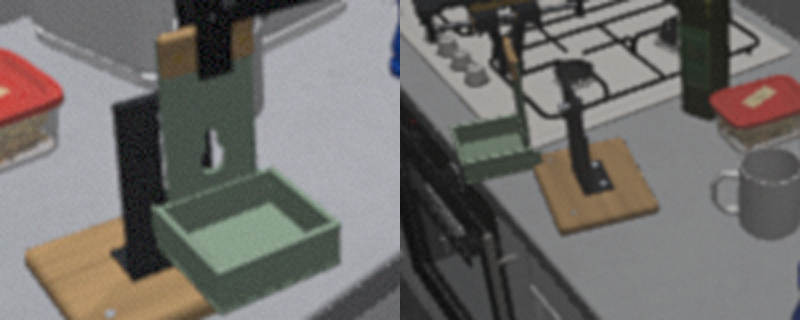

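The caddy is held level in front of the column, with the keyhole at (212,150) in the left half. I'll measure it against the column in the scene camera.

```bash
cat > c3.py <<'E'
from h import *
from st import plane
import sys
np.set_printoptions(precision=4,suppress=True)
def meas(n,f,box,cmid,zo):
    z=np.load(f);im,d=z["im"],z["d"];C=cloud(d,dict(intrinsics=z["K"],R=z["R"],t=z["t"]));hsv=cv2.cvtColor(im,cv2.COLOR_BGR2HSV)
    m=np.zeros(d.shape,bool);m[box[1]:box[3],box[0]:box[2]]=1;m&=d>0
    g=m&(hsv[...,0]>35)&(hsv[...,0]<85)&(hsv[...,1]>25)&(C[...,2]>zo+.04);o=m&(hsv[...,0]<28)&(hsv[...,1]>50)&(C[...,2]>zo+.1)
    P=C[g];mm,c,nn=plane(P);q=P[mm];tt=np.array([-nn[1],nn[0]])
    A=np.c_[(q[:,:2]-c)@nn,(q[:,:2]-c)@tt,q[:,2]];co=np.linalg.lstsq(np.c_[A[:,1:],np.ones(len(A))],A[:,0],rcond=None)[0]
    print(n,"plate n",len(q),"yaw",np.degrees(np.arctan2(nn[1],nn[0])),"pitch deg (x per z)",np.degrees(co[1]))
    O=C[o];O=O[np.hypot(*(O[:,:2]-c).T)<.06];w=(np.r_[O[:,:2],q[:,:2]]-c)@tt;lo,hi=np.percentile(w,[1,99])
    wz=np.percentile(O[:,2],[2,50,98,99.5]);mid=c+tt*(lo+hi)/2
    print(" width",lo,hi,"front mid",mid,"oak z",wz,"back mid",mid+.004*nn)
    return mid+.004*nn,nn
if __name__=="__main__":
    meas("scene","scene3.npz",(160,182,245,300),None,.086);meas("side","side3.npz",(145,110,190,185),None,.086)
E
python3 c3.py; python3 -c "
from h import *
from st import plane
for n,b in(('scene',(140,205,172,290)),('side',(185,130,210,190))):
    z=np.load(n+'3.npz');C=cloud(z['d'],dict(intrinsics=z['K'],R=z['R'],t=z['t']))
    P=C[b[1]:b[3],b[0]:b[2]].reshape(-1,3);I=z['im'][b[1]:b[3],b[0]:b[2]].reshape(-1,3);k=(I.max(1)<80)&(P[:,2]>.03)&(P[:,2]<.17)&(np.hypot(P[:,0]-.45,P[:,1]-.215)<.06)
    m,c,nn=plane(P[k]);print(n,c,nn,P[k][:,2].max())"
```

```text
scene plate n 1066 yaw -13.863130948031195 pitch deg (x per z) 0.11438258031247563
 width -0.03197430321641301 0.030163770876229064 front mid [0.3838 0.2323] oak z [0.2073 0.2213 0.2353 0.2399] back mid [0.3877 0.2313]
side plate n 36 yaw -12.46225906444738 pitch deg (x per z) 0.7530109130665413
 width -0.015188971457838488 0.03748628924405024 front mid [0.3845 0.2226] oak z [0.218  0.271  0.3092 0.3095] back mid [0.3884 0.2217]
scene [0.4495 0.2399] [ 0.9698 -0.2439] 0.1590602749245738
side [0.4445 0.2061] [ 0.9778 -0.2097] 0.16256101286033547
```

Run:
```python
from h import *
np.set_printoptions(precision=4,suppress=True)
def inter(z,uv,p0,nn):
    K,Rm,t=z["K"],z["R"],z["t"];D=np.c_[(uv-K[:2,2])/K[0,0],np.ones(len(uv))]@Rm;C=-Rm.T@t
    n3=np.array([*nn,0]);p0=np.array([*p0,0]);s=((p0-C)@n3)/(D@n3);return C+D*s[:,None]
y=np.radians(-13.9);nn=np.array([np.cos(y),np.sin(y)]);tt=np.array([-nn[1],nn[0]])
# hole
z=np.load("scene3.npz");im=cv2.resize(z["im"],None,fx=4,fy=4,interpolation=cv2.INTER_CUBIC)
v,u=np.mgrid[205*4:252*4,172*4:205*4];uv=np.stack([u.ravel(),v.ravel()],1)
X=inter(z,(uv+.5)/4-.5,np.array([.3838,.2323])+.002*nn,nn)
col=im[uv[:,1],uv[:,0]].astype(int);green=col[:,1]-(col[:,0]+col[:,2])/2
Y=(X[:,:2]-[.3877,.2313])@tt;Z=X[:,2]
ins=(abs(Y)<.028)&(Z>.12)&(Z<.18)
non=ins&(green<np.median(green[ins])*.5)
print("green med",np.median(green[ins]),non.sum(),"slot+hole Y",np.percentile(Y[non],[1,50,99]),"Z",np.percentile(Z[non],[1,99]))
for a in np.arange(.125,.168,.004):
    k=non&(abs(Z-a)<.002);print("%.3f"%a,k.sum(),np.percentile(Y[k],[3,50,97]) if k.sum()>5 else "")
# stud head
z=np.load("scene.npz");im=cv2.resize(z["im"],None,fx=4,fy=4,interpolation=cv2.INTER_CUBIC)
v,u=np.mgrid[215*4:242*4,165*4:185*4];uv=np.stack([u.ravel(),v.ravel()],1)
mid=np.array([.4445,.2199]);X=inter(z,(uv+.5)/4-.5,mid-.0115*nn,nn);Y=(X[:,:2]-mid)@tt;Z=X[:,2]
b=im[uv[:,1],uv[:,0]].max(1)
for a in np.arange(.122,.152,.003):
    k=(abs(Z-a)<.0015)&(abs(Y)<.02)&(b>90);print("stud %.3f"%a,k.sum(),np.percentile(Y[k],[3,50,97]) if k.sum()>5 else "",)
```

```text
green med 9.0 1254 slot+hole Y [-0.0107 -0.0026  0.0053] Z [0.1319 0.1578]
0.125 0 
0.129 0 
0.133 164 [-0.0085 -0.0025  0.0041]
0.137 284 [-0.0103 -0.0024  0.0055]
0.141 265 [-0.0108 -0.0027  0.0047]
0.145 178 [-0.0081 -0.0032  0.0026]
0.149 135 [-0.0068 -0.0026  0.0012]
0.153 133 [-0.0057 -0.0022  0.0016]
0.157 95 [-0.0058 -0.0024  0.0006]
0.161 0 
0.165 0 
stud 0.122 77 [0.0029 0.0059 0.0088]
stud 0.125 74 [0.0031 0.0059 0.0087]
stud 0.128 72 [0.0031 0.006  0.0089]
stud 0.131 74 [0.0032 0.0061 0.009 ]
stud 0.134 68 [0.0035 0.0064 0.009 ]
stud 0.137 49 [0.0043 0.0063 0.0083]
stud 0.140 105 [-0.0059  0.0031  0.0071]
stud 0.143 165 [-0.0056  0.0009  0.0072]
stud 0.146 140 [-0.0038  0.0026  0.008 ]
stud 0.149 82 [0.0012 0.0056 0.0087]
```

Run:
```python
from h import *
np.set_printoptions(precision=4,suppress=True)
def inter(z,uv,p0,nn):
    K,Rm,t=z["K"],z["R"],z["t"];D=np.c_[(uv-K[:2,2])/K[0,0],np.ones(len(uv))]@Rm;C=-Rm.T@t
    n3=np.array([*nn,0]);p0=np.array([*p0,0]);s=((p0-C)@n3)/(D@n3);return C+D*s[:,None]
y=np.radians(-13.9);nn=np.array([np.cos(y),np.sin(y)]);tt=np.array([-nn[1],nn[0]])
def grid(z,a,b,c,d):
    v,u=np.mgrid[b*4:d*4,a*4:c*4];uv=np.stack([u.ravel(),v.ravel()],1)
    im=cv2.resize(z["im"],None,fx=4,fy=4,interpolation=cv2.INTER_CUBIC);return (uv+.5)/4-.5,im[uv[:,1],uv[:,0]].astype(int)
z=np.load("scene3.npz");uv,col=grid(z,150,190,225,262);X=inter(z,uv,[.3838,.2323],nn);Y=(X[:,:2]-[.3877,.2313])@tt;Z=X[:,2]
gr=col[:,1]-(col[:,0]+col[:,2])/2
for a in(.165,.175,.185,.195):
    k=(abs(Z-a)<.003)&(gr>4.5)&(abs(Y)<.05);print("plate front edges %.3f"%a,np.percentile(Y[k],[1,99]),np.percentile(Y[k],[1,99]).mean())
print("pix centre col of plate rows",)
z=np.load("scene.npz");mid=np.array([.4445,.2199]);uv,col=grid(z,140,200,205,290);X=inter(z,uv,mid,nn);Y=(X[:,:2]-mid)@tt;Z=X[:,2]
for a in(.06,.08,.1,.115):
    k=(abs(Z-a)<.003)&(col.max(1)<60)&(abs(Y)<.05);print("col edges %.3f"%a,np.percentile(Y[k],[1,99]),np.percentile(Y[k],[1,99]).mean())
C=cloud(z["d"],dict(intrinsics=z["K"],R=z["R"],t=z["t"]))
Xd=(C[...,:2]-mid)@nn;Yd=(C[...,:2]-mid)@tt
s=(Xd<-.008)&(Xd>-.016)&(abs(Yd)<.02)&(C[...,2]>.11)&(C[...,2]<.16);v,u=np.nonzero(s);uv=np.stack([u,v],1).astype(float)
X=inter(z,uv,mid-.0115*nn,nn);Yh=(X[:,:2]-mid)@tt;print("head",len(u),Yh.mean(),np.percentile(Yh,[2,98]),X[:,2].mean(),np.percentile(X[:,2],[2,98]),"px",u.mean(),v.mean())
# groove: bright below head, on column face
uv,col=grid(z,140,200,205,290);X=inter(z,uv,mid,nn);Y=(X[:,:2]-mid)@tt;k=(abs(X[:,2]-.115)<.008)&(abs(Y)<.015)&(col.max(1)>80);print("groove",np.percentile(Y[k],[1,50,99]))
```

```text
plate front edges 0.165 [-0.0325  0.031 ] -0.0007687992218274563
plate front edges 0.175 [-0.0317  0.0321] 0.00021305659128082952
plate front edges 0.185 [-0.0319  0.0324] 0.00022934809515955806
plate front edges 0.195 [-0.0318  0.0324] 0.0002883666345754772
pix centre col of plate rows
col edges 0.060 [-0.0323  0.0343] 0.0009751125443195167
col edges 0.080 [-0.0323  0.0343] 0.0009670998646277087
col edges 0.100 [-0.0324  0.0344] 0.0010329464121555353
col edges 0.115 [-0.0326  0.0342] 0.0007791736370250622
head 49 0.0003141064406774478 [-0.006   0.0063] 0.1374453746766038 [0.1301 0.1448] px 173.83673469387756 228.08163265306123
groove [-0.0026  0.0008  0.0042]
```

```bash
python3 -m handwheel '[[0,0.0028,0.01,0,0,0,0],[0,0,0.015,0,0,0,0],[0,0,0.015,0,0,0,0],[0,0,0,0,0,0,0],[0,0,0,0,0,0,0],[0,0,0,0,0,0,0]]' 40
python3 -c "
from plan import *
st()"
python3 -m handwheel '[[0,0,0.002,0,0,0,0],[0,0,0.002,0,0,0,0],[0,0,0.002,0,0,0,0],[0,0,0,0,0,0,0]]' 40
python3 -c "
from plan import *
st()"
```

```text
time: 9.07
position: [0.423, 0.2276, 0.1714]
tool_rot: [-2.472, -1.938, 0.0]
ft_force: [-0.5, -0.5, -4.1]
grip_width: 0.113
grip_force: 40.0
t 9.07 p [0.423  0.2276 0.1714] psi -13.79 tilt [-0.0003  0.0001] F [-0.5 -0.5 -4.1] T [-0.12 -0.03  0.01] w 9.8 g 40.0 q [-0.74 -0.04  0.19  1.89  0.01  1.29 -0.8 ]
time: 9.57
position: [0.4294, 0.2259, 0.1715]
tool_rot: [2.473, 1.937, 0.0]
ft_force: [-0.4, 0.2, -3.2]
grip_width: 0.117
grip_force: 40.0
t 9.57 p [0.4294 0.2259 0.1715] psi -13.85 tilt [0.0001 0.    ] F [-0.4  0.2 -3.2] T [-0.09  0.   -0.03] w 10.2 g 40.0 q [-0.74 -0.02  0.19  1.88  0.01  1.29 -0.78]
```

```bash
python3 -m handwheel '[[0,0,-0.002,0.0015,0,0,0],[0,0,0,0,0,0,0],[0,0,0.002,0,0,0,0],[0,0,0.0015,0,0,0,0],[0,0,0.0015,0,0,0,0],[0,0,0,0,0,0,0]]' 40
python3 -c "
from plan import *
st()"
python3 -m handwheel '[[0,0,0.0015,0,0,0,0],[0,0,0.001,0,0,0,0],[0,0,0,0,0,0,0]]' 40
python3 -c "
from plan import *
st()"
```

```text
time: 10.32
position: [0.4323, 0.2251, 0.17]
tool_rot: [2.473, 1.937, 0.0]
ft_force: [-0.5, 0.6, -3.8]
grip_width: 0.112
grip_force: 40.0
t 10.32 p [0.4323 0.2251 0.17  ] psi -13.85 tilt [0. 0.] F [-0.5  0.6 -3.8] T [-0.08 -0.04  0.08] w 9.7 g 40.0 q [-0.73 -0.02  0.2   1.88  0.    1.29 -0.78]
time: 10.7
position: [0.4347, 0.2246, 0.17]
tool_rot: [2.473, 1.937, 0.0]
ft_force: [0.3, 0.4, -3.7]
grip_width: 0.109
grip_force: 40.0
t 10.70 p [0.4347 0.2246 0.17  ] psi -13.85 tilt [0.0001 0.    ] F [ 0.3  0.4 -3.7] T [-0.06  0.   -0.  ] w 9.5 g 40.0 q [-0.73 -0.02  0.2   1.87  0.    1.29 -0.78]
```

```bash
python3 -m handwheel '[[0,0,0.0015,0,0,0,0],[0,0,0.001,0,0,0,0],[0,0,0,0,0,0,0]]' 40
python3 -c "
from plan import *
st()"
python3 -m handwheel '[[0,0,0.001,0,0,0,0],[0,0,0.001,0,0,0,0],[0,0,0,0,0,0,0]]' 40
python3 -c "
from plan import *
st()"
```

```text
time: 11.08
position: [0.4371, 0.224, 0.17]
tool_rot: [2.473, 1.938, 0.0]
ft_force: [-0.3, -0.5, -3.2]
grip_width: 0.113
grip_force: 40.0
t 11.07 p [0.4371 0.224  0.17  ] psi -13.84 tilt [0.0001 0.    ] F [-0.3 -0.5 -3.2] T [-0.12  0.05  0.03] w 9.8 g 40.0 q [-0.73 -0.01  0.2   1.87  0.    1.29 -0.77]
time: 11.45
position: [0.4391, 0.2235, 0.17]
tool_rot: [2.473, 1.938, 0.0]
ft_force: [-0.1, -0.5, -3.3]
grip_width: 0.11
grip_force: 40.0
t 11.45 p [0.4391 0.2235 0.17  ] psi -13.84 tilt [0.0001 0.0001] F [-0.1 -0.5 -3.3] T [-0.08  0.02 -0.01] w 9.6 g 40.0 q [-0.73 -0.01  0.2   1.86  0.    1.29 -0.77]
```

```bash
python3 -m handwheel '[[0,0,0.0007,0,0,0,0],[0,0,0,0,0,0,0]]' 40
python3 -c "
from plan import *
st()"
python3 -m handwheel '[[0,0,0.0007,0,0,0,0],[0,0,0,0,0,0,0]]' 40
python3 -c "
from plan import *
st()"
```

```text
time: 11.7
position: [0.4397, 0.2234, 0.17]
tool_rot: [2.473, 1.938, 0.0]
ft_force: [-0.4, -0.2, -3.9]
grip_width: 0.11
grip_force: 40.0
t 11.70 p [0.4397 0.2234 0.17  ] psi -13.84 tilt [0.0001 0.    ] F [-0.4 -0.2 -3.9] T [-0.15 -0.03  0.01] w 9.6 g 40.0 q [-0.73 -0.01  0.2   1.86  0.    1.28 -0.77]
time: 11.95
position: [0.4404, 0.2232, 0.17]
tool_rot: [2.473, 1.938, 0.0]
ft_force: [-0.3, -0.8, -3.3]
grip_width: 0.112
grip_force: 40.0
t 11.95 p [0.4404 0.2232 0.17  ] psi -13.84 tilt [0.0001 0.0001] F [-0.3 -0.8 -3.3] T [-0.12  0.02  0.05] w 9.8 g 40.0 q [-0.73 -0.01  0.2   1.86  0.    1.28 -0.76]
```

```bash
python3 -m handwheel '[[0,0,0.0007,0,0,0,0],[0,0,0,0,0,0,0]]' 40
python3 -c "
from plan import *
st()"
python3 -m handwheel '[[0,0,0.0006,0,0,0,0],[0,0,0,0,0,0,0]]' 40
python3 -c "
from plan import *
st()"
```

```text
time: 12.2
position: [0.4406, 0.2232, 0.1699]
tool_rot: [-2.472, -1.938, 0.001]
ft_force: [-1.5, 0.2, -2.4]
grip_width: 0.112
grip_force: 40.0
t 12.20 p [0.4406 0.2232 0.1699] psi -13.83 tilt [-0.0008  0.0001] F [-1.5  0.2 -2.4] T [0.01 0.43 0.  ] w 9.8 g 40.0 q [-0.73 -0.    0.21  1.86  0.    1.29 -0.76]
time: 12.45
position: [0.4408, 0.2232, 0.1699]
tool_rot: [-2.472, -1.938, 0.002]
ft_force: [-4.7, 0.3, -2.2]
grip_width: 0.112
grip_force: 40.0
t 12.45 p [0.4408 0.2232 0.1699] psi -13.81 tilt [-0.0015  0.0001] F [-4.7  0.3 -2.2] T [0.06 1.03 0.01] w 9.7 g 40.0 q [-0.73 -0.    0.21  1.86 -0.    1.29 -0.76]
```

Contact comes exactly at the computed column plane, so the stud's head is through the hole. I'll back off 0.8 mm and ease down.

```bash
python3 -m handwheel '[[0,0,-0.0012,0,0,0,0],[0,0,0,0.002,0,0,0],[0,0,0,0.002,0,0,0],[0,0,0,0.002,0,0,0],[0,0,0,0,0,0,0]]' 40
python3 -c "
from plan import *
st()"
python3 -m handwheel '[[0,0,0,0.002,0,0,0],[0,0,0,0.002,0,0,0],[0,0,0,0,0,0,0]]' 40
python3 -c "
from plan import *
st()"
```

```text
time: 13.08
position: [0.4405, 0.223, 0.1636]
tool_rot: [2.473, 1.937, -0.0]
ft_force: [-1.0, 0.4, -3.8]
grip_width: 0.105
grip_force: 40.0
t 13.07 p [0.4405 0.223  0.1636] psi -13.84 tilt [ 0.     -0.0003] F [-1.   0.4 -3.8] T [-0.04  0.31 -0.02] w 9.1 g 40.0 q [-0.73 -0.    0.21  1.87  0.    1.27 -0.76]
time: 13.45
position: [0.4405, 0.2228, 0.1596]
tool_rot: [2.473, 1.937, -0.001]
ft_force: [-1.0, -0.3, -3.8]
grip_width: 0.109
grip_force: 40.0
t 13.45 p [0.4405 0.2228 0.1596] psi -13.85 tilt [-0.     -0.0005] F [-1.  -0.3 -3.8] T [-0.15  0.25 -0.04] w 9.5 g 40.0 q [-0.73  0.    0.21  1.88  0.    1.26 -0.76]
```

```bash
python3 -m handwheel '[[0,0,-0.0002,0.002,0,0,0],[0,0,0,0.0015,0,0,0],[0,0,0,0.001,0,0,0],[0,0,0,0,0,0,0]]' 40
python3 -c "
from plan import *
st()"
python3 -m handwheel '[[0,0,0,0.001,0,0,0],[0,0,0,0,0,0,0]]' 40
python3 -c "
from plan import *
st()"
python3 -m handwheel '[[0,0,0,0.001,0,0,0],[0,0,0,0,0,0,0]]' 40
python3 -c "
from plan import *
st()"
```

```text
time: 13.95
position: [0.4404, 0.2231, 0.1554]
tool_rot: [2.473, 1.937, 0.0]
ft_force: [-0.1, 0.6, -3.2]
grip_width: 0.113
grip_force: 40.0
t 13.95 p [0.4404 0.2231 0.1554] psi -13.84 tilt [ 0.0003 -0.0001] F [-0.1  0.6 -3.2] T [-0.23 -0.02  0.03] w 9.8 g 40.0 q [-0.73  0.    0.21  1.88 -0.    1.26 -0.76]
time: 14.2
position: [0.4404, 0.2231, 0.1544]
tool_rot: [2.473, 1.938, 0.0]
ft_force: [0.1, 0.0, -3.2]
grip_width: 0.11
grip_force: 40.0
t 14.20 p [0.4404 0.2231 0.1544] psi -13.84 tilt [ 0.0002 -0.0001] F [ 0.1  0.  -3.2] T [-0.31  0.02  0.03] w 9.6 g 40.0 q [-0.73  0.    0.21  1.88 -0.    1.25 -0.76]
time: 14.45
position: [0.4403, 0.2232, 0.1534]
tool_rot: [2.473, 1.938, 0.0]
ft_force: [-0.0, -1.2, -3.3]
grip_width: 0.113
grip_force: 40.0
t 14.45 p [0.4403 0.2232 0.1534] psi -13.84 tilt [ 0.0001 -0.    ] F [-0.  -1.2 -3.3] T [-0.36 -0.07 -0.  ] w 9.8 g 40.0 q [-0.73  0.01  0.21  1.88 -0.    1.25 -0.76]
```

```bash
python3 -m handwheel '[[0,-0.0006,0,0,0,0,0],[0,0,0,0,0,0,0]]' 40
python3 -c "
from plan import *
st()"
python3 -m handwheel '[[0,0,0,0.001,0,0,0],[0,0,0,0,0,0,0]]' 40
python3 -c "
from plan import *
st()"
python3 -m handwheel '[[0,0,0,0.0008,0,0,0],[0,0,0,0,0,0,0]]' 40
python3 -c "
from plan import *
st()"
```

```text
time: 14.7
position: [0.4401, 0.2229, 0.1535]
tool_rot: [-2.472, -1.938, -0.001]
ft_force: [0.2, 0.8, -3.7]
grip_width: 0.115
grip_force: 40.0
t 14.70 p [0.4401 0.2229 0.1535] psi -13.83 tilt [0.0002 0.0005] F [ 0.2  0.8 -3.7] T [-0.14 -0.04 -0.04] w 10.0 g 40.0 q [-0.73  0.    0.21  1.89 -0.    1.25 -0.76]
time: 14.95
position: [0.44, 0.2227, 0.1524]
tool_rot: [-2.473, -1.938, -0.0]
ft_force: [0.2, 0.8, -3.2]
grip_width: 0.112
grip_force: 40.0
t 14.95 p [0.44   0.2227 0.1524] psi -13.83 tilt [-0.      0.0001] F [ 0.2  0.8 -3.2] T [-0.13 -0.01 -0.02] w 9.7 g 40.0 q [-0.73  0.01  0.21  1.89 -0.    1.25 -0.76]
time: 15.2
position: [0.44, 0.2227, 0.1516]
tool_rot: [-2.473, -1.938, 0.0]
ft_force: [-0.0, -0.1, -3.9]
grip_width: 0.114
grip_force: 40.0
t 15.20 p [0.44   0.2227 0.1516] psi -13.83 tilt [-0.0001  0.    ] F [-0.  -0.1 -3.9] T [-0.08 -0.01 -0.02] w 9.9 g 40.0 q [-0.73  0.01  0.21  1.89 -0.    1.25 -0.76]
```

```bash
for k in 1 2 3; do case $k in 1) python3 -m handwheel '[[0,0,0,0.0008,0,0,0],[0,0,0,0,0,0,0]]' 40;; esac; done >/dev/null
python3 -c "
from plan import *
st()"
python3 -m handwheel '[[0,0,0,0.0008,0,0,0],[0,0,0,0,0,0,0]]' 40 >/dev/null
python3 -c "
from plan import *
st()"
python3 -m handwheel '[[0,0,0,0.0007,0,0,0],[0,0,0,0,0,0,0]]' 40 >/dev/null
python3 -c "
from plan import *
st()"
```

```text
t 15.45 p [0.4401 0.2227 0.1509] psi -13.83 tilt [0.0001 0.0001] F [ 0.3  0.3 -2.5] T [-0.11 -0.07  0.03] w 9.8 g 40.0 q [-0.73  0.01  0.21  1.89 -0.    1.25 -0.76]
t 15.70 p [0.4403 0.2228 0.1506] psi -13.83 tilt [0.0005 0.0004] F [-1.  -0.4  0.3] T [-0.19  0.21 -0.  ] w 9.6 g 40.0 q [-0.73  0.01  0.21  1.89 -0.    1.24 -0.76]
t 15.95 p [0.4404 0.2229 0.1503] psi -13.83 tilt [0.0008 0.0007] F [-2.5 -1.3  5.8] T [-0.43  0.56 -0.03] w 9.6 g 40.0 q [-0.73  0.01  0.21  1.89 -0.    1.24 -0.76]
```

```bash
python3 -m handwheel '[[0,0,0.0005,-0.0006,0,0,0],[0,0,0,0,0,0,0]]' 40 >/dev/null
python3 -c "
from plan import *
st()"
python3 -m handwheel '[[0,0,0,0,0,0,0],[0,0,0,0,0,0,0],[0.014,0,0,0,0,0,0],[0.018,0,0,0,0,0,0],[0.025,0,0,0,0,0,0],[0.035,0,0,0,0,0,0],[0.035,0,0,0,0,0,0]]' 8 >/dev/null
python3 -c "
from plan import *
st()
for n in('scene','side'):
    im,d,i=grab(n); np.savez(f'{n}4.npz',im=im,d=d,K=i['intrinsics'],R=i['R'],t=i['t'])
import c3
c3.meas('scene','scene4.npz',(150,182,245,300),None,.067)"
```

```text
t 16.20 p [0.4404 0.2228 0.1503] psi -13.83 tilt [-0.0001  0.0005] F [-2.4 -0.5  5.1] T [-0.29  0.71 -0.04] w 9.7 g 40.0 q [-0.73  0.01  0.21  1.89 -0.    1.24 -0.76]
t 17.07 p [0.4406 0.2225 0.1499] psi -13.83 tilt [0.0001 0.    ] F [-1.3  0.6 -0.5] T [-0.11  0.09  0.02] w 33.0 g 0.0 q [-0.73  0.01  0.21  1.89 -0.    1.24 -0.76]
scene plate n 900 yaw -14.085008803973782 pitch deg (x per z) -0.09210522549549086
 width -0.03355958143463593 0.02910305806702816 front mid [0.4408 0.2219] oak z [0.1882 0.2034 0.2199 0.2237] back mid [0.4447 0.221 ]
```

The caddy hangs free: yaw -14.1°, pitch -0.1°, with its back on the column plane. Next is the mill, so I'll check its neighbours for finger room.

```bash
python3 -m handwheel '[[0.035,0,0,-0.02,0,0,0],[0.035,0,0,-0.04,0,0,0],[0.06,0,0,-0.04,0,0,0],[0.07,0,0,-0.03,0,0,0],[0.07,0,0,0,0,0,0]]' 20
python3 - <<'E'
from plan import *
np.set_printoptions(precision=4,suppress=True)
st()
for n in("scene","side"):
    z=np.load(n+"4.npz");C=cloud(z["d"],dict(intrinsics=z["K"],R=z["R"],t=z["t"]));h=cv2.cvtColor(z["im"],cv2.COLOR_BGR2HSV)
    m=(z["d"]>0)&(C[...,2]>.02)&(C[...,2]<.2)&(C[...,0]>.35)&(C[...,0]<.65)&(C[...,1]<-.08)&(C[...,1]>-.45)
    b=m&(h[...,0]>100)&(h[...,0]<130)&(h[...,1]>120);print(n,"blue",np.percentile(C[b],[5,50,95],axis=0)[:,:2].tolist())
    w=m&(h[...,0]<28)&(h[...,1]>60)&(C[...,1]<-.2)
    for nm,k in(("light",w&(h[...,2]>90)),("dark",w&(h[...,2]<70))):print(nm,k.sum(),np.percentile(C[k],[5,50,95],axis=0).tolist())
rows([(.45,.1,.27,50),(.43,-.06,.27,40),(.436,-.252,.25,20)],.07)
E
```

```text
time: 17.8
position: [0.4419, 0.2233, 0.2827]
tool_rot: [2.473, 1.937, 0.008]
ft_force: [0.7, -0.1, -0.8]
grip_width: 0.657
grip_force: 0.0
t 17.80 p [0.4419 0.2233 0.2827] psi -13.84 tilt [0.0044 0.003 ] F [ 0.7 -0.1 -0.8] T [-0.11  0.1  -0.03] w 57.2 g 0.0 q [-0.73 -0.05  0.2   1.68  0.01  1.5  -0.77]
scene blue [[0.504702113206999, -0.17614059759133197], [0.5165602904740665, -0.1573165260779973], [0.5367294699613546, -0.1478089156911596]]
light 533 [[0.41111005424350755, -0.42876984209594277, 0.029626085096207892], [0.43110716742922606, -0.24231486751253625, 0.05015040727446376], [0.5788359368547281, -0.22730647326203113, 0.11565930345138814]]
dark 678 [[0.3677562034863335, -0.3469380029598338, 0.027210845447196565], [0.3810207163265252, -0.3319454028127734, 0.08490002848824904], [0.3990244995642798, -0.323213353063865, 0.1486515893438889]]
side blue [[0.5081151686908989, -0.1981757283291958], [0.5212590694059217, -0.18830286049659298], [0.5417712013355674, -0.16707820000919954]]
light 502 [[0.41802703586185536, -0.4471152140326596, 0.042121775156548295], [0.5421983071053333, -0.4
[... 208 characters left out ...]
607812448725, 0.12876444634577464], [0.4297023529943898, -0.25701383684730095, 0.15892840443323353]]
14 [[0.07,-0.0168,0.0053,0.0018,0.0,-0.0,-9.1],[0.07,-0.0175,0.0026,0.0018,0.0,-0.0,-9.1],[0.07,-0.0176,-0.0002,0.0018,0.0,-0.0,-9.1],[0.07,-0.0174,-0.003,0.0018,0.0,-0.0,-9.1],[0.07,-0.0167,-0.0057,0.0018,0.0,-0.0,-9.1],[0.07,-0.0156,-0.0083,0.0018,0.0,-0.0,-9.1],[0.07,-0.0141,-0.0106,0.0018,0.0,-0.0,-9.1],[0.07,-0.0293,-0.0451,-0.0002,0.1,0.0,3.3],[0.07,-0.0318,-0.0433,-0.0001,0.1,0.0,3.3],[0.07,-0.0343,-0.0414,-0.0,0.1,0.0,3.3],[0.07,-0.0377,-0.0297,0.005,0.0,0.0,5.0],[0.07,-0.0402,-0.0263,0.005,0.0,0.0,5.0],[0.07,-0.0423,-0.0227,0.005,0.0,0.0,5.0],[0.07,-0.0441,-0.0189,0.005,0.0,0.0,5.0]]
```

```bash
python3 -c "
from plan import *
st();rows([(.445,.0,.25,-20),(.436,-.252,.21,-26)],.07)"
```

```text
t 17.80 p [0.4419 0.2233 0.2827] psi -13.84 tilt [0.0044 0.003 ] F [ 0.7 -0.1 -0.8] T [-0.11  0.1  -0.03] w 57.2 g 0.0 q [-0.73 -0.05  0.2   1.68  0.01  1.5  -0.77]
10 [[0.07,-0.0432,0.0113,0.0064,0.0,-0.0,1.2],[0.07,-0.043,0.0122,0.0064,0.0,-0.0,1.2],[0.07,-0.0427,0.0131,0.0064,0.0,-0.0,1.2],[0.07,-0.0424,0.0139,0.0064,0.0,-0.0,1.2],[0.07,-0.0421,0.0148,0.0064,0.0,-0.0,1.2],[0.07,-0.0481,0.0154,0.0078,0.0,-0.1,1.2],[0.07,-0.0477,0.0164,0.0079,0.0,-0.1,1.2],[0.07,-0.0473,0.0174,0.008,0.0,-0.1,1.2],[0.07,-0.047,0.0184,0.0081,0.0,-0.1,1.2],[0.07,-0.0465,0.0194,0.0082,0.0,-0.1,1.2]]
```

```bash
python3 -m handwheel '[[0.07,-0.0432,0.0113,0.0064,0,0,1.2],[0.07,-0.043,0.0122,0.0064,0,0,1.2],[0.07,-0.0427,0.013,0.0064,0,0,1.2],[0.07,-0.0424,0.014,0.0064,0,0,1.2],[0.07,-0.042,0.0148,0.0064,0,0,1.2],[0.07,-0.048,0.0154,0.008,0,0,1.2],[0.07,-0.0477,0.0164,0.008,0,0,1.2],[0.07,-0.0473,0.0174,0.008,0,0,1.2],[0.07,-0.047,0.0184,0.008,0,0,1.2],[0.07,-0.0465,0.0194,0.008,0,0,1.2],[0.07,0,0,0,0,0,0],[0.07,0,0,0,0,0,0]]' 20
python3 - <<'E'
from plan import *
np.set_printoptions(precision=4,suppress=True)
st();im,d,i=grab("wrist");cv2.imwrite("pics/w5.png",im);h=cv2.cvtColor(im,cv2.COLOR_BGR2HSV)
K=np.array(i["intrinsics"]);v,u=np.mgrid[:384,:512];q=(np.stack([u,v],-1)-K[:2,2])/K[0,0];rr=np.hypot(q[...,0],q[...,1])+1e-9
D=np.concatenate([q*(np.tan(rr)/rr)[...,None],np.ones((384,512,1))],-1);C=(D*d[...,None]-i["t"])@i["R"]
m=(d>0)&(rr<1.2)&(h[...,0]<28)&(h[...,1]>60)&(np.hypot(C[...,0]-.436,C[...,1]+.252)<.06)&(C[...,2]>.08)&(C[...,2]<.14)
P=C[m];print(len(P),np.percentile(P,[2,50,98],axis=0))
from scipy.optimize import least_squares
q=P[(P[:,2]>.1)&(P[:,2]<.119)];s=least_squares(lambda c:np.sqrt(((q-[c[0],c[1],c[2]])**2).sum(1))-.0245,[.436,-.252,.106],loss="soft_l1",f_scale=.002);print("sphere",s.x,s.cost,len(q))
E
```

```text
time: 19.3
position: [0.4344, -0.2517, 0.2071]
tool_rot: [-2.66, -1.668, 0.001]
ft_force: [0.2, 0.3, 0.1]
grip_width: 0.806
grip_force: 0.0
t 19.30 p [ 0.4344 -0.2517  0.2071] psi -25.82 tilt [-0.0014  0.0009] F [0.2 0.3 0.1] T [-0.05  0.11  0.01] w 70.1 g 0.0 q [-0.33 -0.03  0.8   1.8   0.02  1.36  0.01]
1709 [[ 0.4144 -0.2732  0.0914]
 [ 0.4378 -0.2482  0.1141]
 [ 0.4577 -0.2293  0.1186]]
sphere [ 0.4354 -0.2523  0.0968] 0.001260720727252423 1631
```

View pics/w5.png

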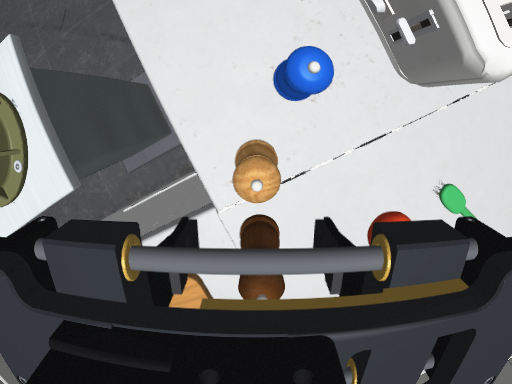

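The light mill's knob is at (257,185), centred between the fingers (175 and 338). The dark mill, behind it at (260,240), is clear of the gripper. Descend and grasp.

```bash
python3 -m handwheel '[[0.07,0,0.001,0.04,0,0,0],[0.07,0,0,0.04,0,0,0],[0.07,0,0,0.04,0,0,0],[0.07,0,0,0.02,0,0,0],[0.07,0,0,0.016,0,0,0],[0.07,0,0,0,0,0,0],[0.03,0,0,0,0,0,0],[0.03,0,0,0,0,0,0],[0.03,0,0,0,0,0,0],[0.03,0,0,0,0,0,0],[0.03,0,0,0,0,0,0]]' 20
python3 -c "
from plan import *
st()"
```

```text
time: 20.72
position: [0.4359, -0.2531, 0.0525]
tool_rot: [2.662, 1.668, 0.001]
ft_force: [-1.5, 1.3, 5.4]
grip_width: 0.545
grip_force: 20.0
t 20.73 p [ 0.4359 -0.2531  0.0525] psi -25.84 tilt [0.0006 0.0002] F [-1.5  1.3  5.4] T [ 0.16  0.49 -0.04] w 47.4 g 20.0 q [-0.28  0.16  0.82  1.99 -0.13  1.04  0.15]
```

```bash
python3 -m handwheel '[[0.03,0,0,-0.03,0,0,0],[0.03,0,0,-0.0525,0,0,0],[0.03,0,0,-0.055,0,0,0],[0.03,0,0,-0.055,0,0,0],[0.03,0,0,-0.05,0,0,0]]' 20
python3 -c "
from plan import *
st();rows([(.44,-.03,.295,25),(.3999,.2332,.295,76.2)],.03)"
```

```text
time: 21.35
position: [0.4354, -0.253, 0.296]
tool_rot: [2.662, 1.668, 0.002]
ft_force: [1.0, 0.2, -1.2]
grip_width: 0.54
grip_force: 19.9
t 21.35 p [ 0.4354 -0.253   0.296 ] psi -25.84 tilt [0.001  0.0003] F [ 1.   0.2 -1.2] T [-0.12 -0.02  0.05] w 47.0 g 19.9 q [-0.36 -0.07  0.8   1.65  0.05  1.54 -0.01]
12 [[0.03,0.0338,-0.0155,0.0002,0.0,-0.0,-8.5],[0.03,0.0357,-0.0103,0.0002,0.0,-0.0,-8.5],[0.03,0.0368,-0.005,0.0002,0.0,-0.0,-8.5],[0.03,0.0372,0.0005,0.0002,0.0,-0.0,-8.5],[0.03,0.0367,0.006,0.0002,0.0,-0.0,-8.5],[0.03,0.0354,0.0114,0.0002,0.0,-0.0,-8.5],[0.03,0.0425,0.0126,0.0,0.0,0.0,-8.5],[0.03,0.0402,0.0188,0.0,0.0,0.0,-8.5],[0.03,0.037,0.0245,0.0,0.0,0.0,-8.5],[0.03,0.033,0.0297,0.0,0.0,0.0,-8.5],[0.03,0.0282,0.0342,0.0,0.0,0.0,-8.5],[0.03,0.0229,0.038,0.0,0.0,0.0,-8.5]]
```

```bash
python3 -m handwheel '[[0.03,0.0338,-0.0155,0,0,0,-8.5],[0.03,0.0357,-0.0103,0,0,0,-8.5],[0.03,0.0368,-0.005,0,0,0,-8.5],[0.03,0.0372,0.0005,0,0,0,-8.5],[0.03,0.0367,0.006,0,0,0,-8.5],[0.03,0.0354,0.0114,0,0,0,-8.5],[0.03,0.0425,0.0126,0,0,0,-8.5],[0.03,0.04,0.019,0,0,0,-8.5],[0.03,0.037,0.0245,0,0,0,-8.5],[0.03,0.033,0.03,0,0,0,-8.5],[0.03,0.028,0.034,0,0,0,-8.5],[0.03,0.023,0.038,0,0,0,-8.5]]' 20 >/dev/null
python3 -m handwheel '[[0.03,0,0,0,0,0,0],[0.03,0,0,0,0,0,0],[0.03,0,0,0,0,0,0]]' 20 >/dev/null
python3 - <<'E'
from plan import *
np.set_printoptions(precision=4,suppress=True)
st();rows([(.3999,.2332,.295,76.2),(.3999,.2332,.135,76.2)],.03)
z={};im,d,i=grab("scene");np.savez("scene6.npz",im=im,d=d,K=i["intrinsics"],R=i["R"],t=i["t"])
C=cloud(d,i);h=cv2.cvtColor(im,cv2.COLOR_BGR2HSV);nn=np.array([.9706,-.2406]);tt=np.array([.2406,.9706])
m=(d>0)&(np.hypot(C[...,0]-.39,C[...,1]-.24)<.06)&(h[...,0]<28)&(h[...,1]>60)&(C[...,2]>.225)&(C[...,2]<.38);P=C[m]
print(len(P),"z",np.percentile(P[:,2],[1,99]))
f=P[P[:,2]<np.percentile(P[:,2],1)+.02];Y=(f[:,:2]-[.4447,.2208]);from scipy.optimize import least_squares
c0=f[:,:2].mean(0)+[.01,-.012];s=least_squares(lambda c:np.hypot(*(f[:,:2]-c).T)-.0285,c0,loss="soft_l1",f_scale=.002);print("foot",s.x,(s.x-[.4447,.2208])@nn,(s.x-[.4447,.2208])@tt)
import c3;c3.meas('scene','scene6.npz',(150,182,245,300),None,.067)
E
```

```text
t 23.23 p [0.4009 0.2318 0.2944] psi 76.01 tilt [ 0.0001 -0.    ] F [-0.4 -1.  -2.1] T [ 0.01 -0.03  0.02] w 47.4 g 20.0 q [-0.91 -0.13  0.29  1.72  0.04  1.54  0.71]
4 [[0.03,0.0013,0.0012,-0.0006,-0.0,0.0,-0.2],[0.03,0.0,0.0,0.0533,-0.0,0.0,0.0],[0.03,0.0,0.0,0.0533,-0.0,0.0,0.0],[0.03,0.0,0.0,0.0533,-0.0,0.0,0.0]]
2234 z [0.2435 0.3595]
foot [0.3994 0.2293] -0.04597976025744262 -0.002609993172922733
scene plate n 947 yaw -13.989088195234068 pitch deg (x per z) -0.1659940388020046
 width -0.03223233209798775 0.029838621646115927 front mid [0.4409 0.2221] oak z [0.1878 0.2021 0.2472 0.2496] back mid [0.4447 0.2211]
```

```bash
python3 -m handwheel '[[0.03,0.001,0.002,0.01,0,0,0],[0.03,0,0,0.05,0,0,0],[0.03,0,0,0.05,0,0,0],[0.03,0,0,0.04,0,0,0],[0.03,0,0,0.013,0,0,0],[0.03,0,0,0,0,0,0],[0.03,0,0,0,0,0,0]]' 20 >/dev/null
python3 -c "
from plan import *
st()"
python3 -m handwheel '[[0.03,0,0,0.003,0,0,0],[0.03,0,0,0.003,0,0,0],[0.03,0,0,0,0,0,0],[0.03,0,0,0,0,0,0]]' 20 >/dev/null
python3 -c "
from plan import *
st()"
```

```text
t 24.15 p [0.4012 0.2361 0.1333] psi 76.15 tilt [0.0026 0.0021] F [ 0.2  1.4 -0.7] T [-0.01 -0.01 -0.02] w 47.7 g 20.0 q [-0.9  -0.05  0.3   1.98  0.02  1.21  0.73]
t 24.65 p [0.3999 0.2353 0.1255] psi 76.17 tilt [0.0001 0.0001] F [-0.3 -0.5 -1.7] T [-0.02 -0.04  0.04] w 47.9 g 20.0 q [-0.9  -0.04  0.3   1.99  0.01  1.19  0.73]
```

```bash
python3 -m handwheel '[[0.03,0,0,0.001,0,0,0],[0.03,0,0,0.001,0,0,0],[0.03,0,0,0,0,0,0]]' 20 >/dev/null
python3 -c "
from plan import *
st()"
python3 -m handwheel '[[0.03,0,0,0.001,0,0,0],[0.03,0,0,0,0,0,0]]' 20 >/dev/null
python3 -c "
from plan import *
st()"
python3 -m handwheel '[[0.03,0,0,0.001,0,0,0],[0.03,0,0,0,0,0,0]]' 20 >/dev/null
python3 -c "
from plan import *
st()"
```

```text
t 25.02 p [0.3999 0.2352 0.1234] psi 76.17 tilt [-0.0001 -0.0001] F [-0.3 -0.4 -1.4] T [ 0.03 -0.   -0.02] w 47.4 g 20.0 q [-0.9  -0.04  0.31  1.99  0.01  1.19  0.73]
t 25.27 p [0.3999 0.2353 0.1224] psi 76.17 tilt [ 0. -0.] F [-0.1  0.5 -2.4] T [ 0.02 -0.04  0.01] w 47.4 g 20.0 q [-0.9  -0.04  0.31  1.99  0.01  1.19  0.73]
t 25.52 p [0.4    0.2354 0.1217] psi 76.17 tilt [0.0001 0.0002] F [-1.   0.1 -0.1] T [-0.06  0.11  0.04] w 47.4 g 20.0 q [-0.9  -0.04  0.31  1.99  0.01  1.19  0.73]
```

The mill touches down at the expected height. I'll release it gently and retreat.

```bash
python3 -m handwheel '[[0.03,0,0,0,0,0,0],[0.05,0,0,0,0,0,0],[0.055,0,0,0,0,0,0],[0.07,0,0,0,0,0,0],[0.07,0,0,0,0,0,0],[0.07,0,0,-0.02,0,0,0],[0.07,0,0,-0.04,0,0,0],[0.07,0,0,-0.05,0,0,0],[0.07,0,0,-0.05,0,0,0],[0.07,0,0,0,0,0,0],[0.07,0,0,0,0,0,0]]' 5
python3 - <<'E'
from plan import *
st();o=[]
for n in("scene","side"):
    im,d,i=grab(n);np.savez(n+"7.npz",im=im,d=d,K=i["intrinsics"],R=i["R"],t=i["t"])
    a=im[170:305,110:260] if n=="scene" else im[90:225,130:280]
    o.append(cv2.resize(a,(400,360),interpolation=2))
    C=cloud(d,i);h=cv2.cvtColor(im,cv2.COLOR_BGR2HSV)
    m=(d>0)&(np.hypot(C[...,0]-.4,C[...,1]-.235)<.035)&(h[...,0]<28)&(h[...,1]>60)&(C[...,2]>.08)&(C[...,2]<.22);P=C[m]
    for lo,hi in((.165,.188),(.1,.12)):
        q=P[(P[:,2]>lo)&(P[:,2]<hi)];print(n,lo,len(q),q.mean(0),end=" ")
    print("top",np.percentile(P[:,2],99.5))
cv2.imwrite("pics/h.png",np.hstack(o))
import c3;c3.meas('scene','scene7.npz',(150,182,245,300),None,.067)
E
```

```text
time: 26.9
position: [0.3997, 0.2352, 0.2809]
tool_rot: [-0.378, -3.118, 0.0]
ft_force: [-0.6, -0.3, -0.5]
grip_width: 0.804
grip_force: 0.0
t 26.90 p [0.3997 0.2352 0.2809] psi 76.17 tilt [-0.0004 -0.0002] F [-0.6 -0.3 -0.5] T [0.06 0.   0.02] w 69.9 g 0.0 q [-0.91 -0.12  0.29  1.75  0.03  1.51  0.71]
scene 0.165 477 [0.38856727 0.24342717 0.17863009] scene 0.1 346 [0.38431838 0.2454298  0.10970393] top 0.20952467347677184
side 0.165 103 [0.39530585 0.21983038 0.17908334] side 0.1 94 [0.39415717 0.21699175 0.11003396] top 0.19075974653286934
scene plate n 497 yaw -14.43262740861603 pitch deg (x per z) -0.7622841350262708
 width -0.043944316501010605 0.017047249237704586 front mid [0.4399 0.2232] oak z [0.1705 0.1947 0.2137 0.2143] back mid [0.4438 0.2222]
```

View pics/h.png

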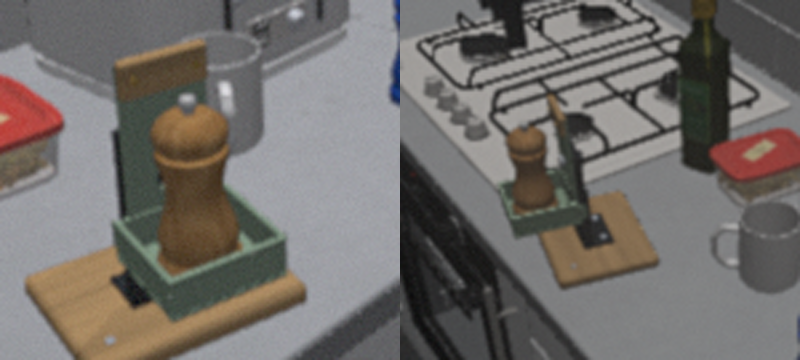

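The picture shows the mill upright in the tray at (190,185), and the caddy hanging on the column with the gripper clear of everything.

```bash
python3 -m handwheel '[[0.07,0,0,-0.02,0,0,0],[0.07,0,0,0,0,0,0],[0.07,0,0,0,0,0,0],[0.07,0,0,0,0,0,0]]' >/dev/null; python3 -c "
from bench import ctrl
print(ctrl.close_job())"
```

```text
the job is handed in; nothing more can be done
None
```

I handed the job in with the caddy locked on the stud and hanging by itself, tipped about 0.8° forward by my last measurement, and the light mill upright in its tray. The first grasp closed on air, harmlessly, because the real fingertips sit about 36 mm above the reported TCP; I corrected for that from then on.

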